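# Pack tubs into keyed stacking carriers and slide the stack to dispatch

### The job

Make up the order on the skid base: stack both tub carriers on it, each seated fully down with its notch over the key below, with every small white tub from the bench standing upright in a carrier pocket, and seat the cover the same way on top. Then slide the finished stack along the bench, without lifting the base, until the base lies inside the white tape outline. Leave the other goods on the bench where they are.

Things in the scene. Friction and masses are not known exactly. Their poses are not given: they have to be found in the camera images.
- base: loose grey plastic skid base, 260 mm long (its x), 150 wide (y), 24 high, about 550 g; origin at the centre of its underside. The carriers stack lengthwise on its flat top, centred, over the one key at its +x end. Too wide to grip; a push of a few newtons at its side or end slides it, and its ends stand out 40 mm beyond the stack.
- base_key (a point): foot of the base's key, on its top face, at x = 78 mm: an aluminium tongue 10 mm (x) by 40 mm (y) that stands 12 mm high
- carrier_a: grey plastic stacking carrier, 180 mm long (its x), 62 wide (y), 72 high, about 160 g; origin at the centre of its underside. Floor 4 mm; solid end walls 24 mm thick and a solid middle block 24 mm long (grip it there, across the 62 mm), all full width and height; between them two pockets 54 x 54 mm at x = +39 and -39 mm, with side rails only 20 mm high. Same as carrier_b.
- carrier_b: grey plastic stacking carrier, 180 mm long (its x), 62 wide (y), 72 high, about 160 g; origin at the centre of its underside. Floor 4 mm; solid end walls 24 mm thick and a solid middle block 24 mm long (grip it there, across the 62 mm), all full width and height; between them two pockets 54 x 54 mm at x = +39 and -39 mm, with side rails only 20 mm high. Same as carrier_a.
- cover: grey plastic cover for the stack: plate 180 x 62 mm, 18 mm thick, 120 g, with a grip bar on top, 70 mm along x, 22 mm wide (y), rising from 18 to 46 mm above the underside; origin at the centre of the underside. Its underside has the same notch (18 x 48 mm, 14 mm deep) at the +x end, centred at x = 78 mm; three black ribs across its top mark that end.
- bay: white tape outline stuck flat on the bench: inside 300 mm (its x) by 190 mm (its y), tape 20 mm wide; origin at its centre. The tubs stand in it at the start.
- carrier_a_key (a point): foot of carrier_a's key, on top of its +x end wall (x = 78 mm, 72 mm above the underside): an aluminium tongue 10 mm (x) by 40 mm (y), 12 mm high, which the item above drops over. The -x end wall has none
- carrier_a_notch (a point): mouth of carrier_a's notch, in the foot of its +x end wall (x = 78 mm, at the underside): open only below, 18 mm (x) by 48 mm (y), 14 mm deep; it seats over the key of the item below, one way round only, and then lies at that key's foot
- carrier_b_key (a point): foot of carrier_b's key, on top of its +x end wall (x = 78 mm, 72 mm above the underside): an aluminium tongue 10 mm (x) by 40 mm (y), 12 mm high, which the item above drops over. The -x end wall has none
- carrier_b_notch (a point): mouth of carrier_b's notch, in the foot of its +x end wall (x = 78 mm, at the underside): open only below, 18 mm (x) by 48 mm (y), 14 mm deep; it seats over the key of the item below, one way round only, and then lies at that key's foot
- cover_notch (a point): mouth of the cover's notch, at the underside (x = 78 mm)
- tub_1: small white round tub with a white screw lid, 46 mm across, 66 mm tall, 70 g; origin at the centre of its underside; two to four of them are there
- tub_2: small white round tub with a white screw lid, 46 mm across, 66 mm tall, 70 g; origin at the centre of its underside; two to four of them are there
- tub_3: small white round tub with a white screw lid, 46 mm across, 66 mm tall, 70 g; origin at the centre of its underside; two to four of them are there
- tub_4: small white round tub with a white screw lid, 46 mm across, 66 mm tall, 70 g; origin at the centre of its underside; two to four of them are there
- bottle_blue: white bottle with a blue cap, 74 mm across, 170 mm tall; origin at the centre of its underside; a bystander, to be left alone
- jar_wide: amber glass jar with a black lid, 84 mm across, 100 mm tall; origin at the centre of its underside; a bystander, to be left alone
- tape_roll: pale roll of packing tape lying flat, 68 mm across, 48 mm high; origin at the centre of its underside; a bystander, to be left alone
- can_low: dark steel can, 62 mm across, 85 mm tall; origin at the centre of its underside; a bystander, to be left alone
Things that resemble listed ones, but are neither listed nor needed, are in the scene too. What is shaped like the tub_2 but pink is not meant.

How it is judged:
By the outcome, as a careful person would: the job done as asked, in the order asked, and still so for the second after the job is handed in, with the robot touching nothing.
Of tub_1, tub_2, tub_3, tub_4 only 2 to 4 are there at a start; the rules pass over those that are not, and their reading is None.
At some moment in a run one of carrier_a, carrier_b, cover may be knocked a few centimetres aside while the robot is not near it.
It also fails if it takes over 208 s, if anything falls off the work surface, if the arm or the gripper's body presses on something with over 40 N, if the wrist force passes 120 N, or if a joint passes its speed limit or range.

### The arm

A 6-joint arm with a two-finger parallel gripper is mounted at the origin on the work surface. World frame = base frame: x ahead of the robot, y to its left, z up, the work surface at z = 0. Lengths are in m, angles in rad, forces in N, time in s.
With the tool pointing down it reaches from about 0.425 to 0.95 m from the base axis. Payload 14.7 kg.
Tool frame: the origin (TCP) lies on the centre line of the jaws, within the pads' length; the fingertips stand 8 mm ahead of it and the grasp point (between the pads) lies 11 mm behind it; z points along the fingers, y is the line along which they close (so a half turn about z gives the same grasp; the last joint's range is limited). The gripper opens to 85 mm and grips with 20 to 120 N. Pads are 22 mm wide; open, the fingers measure 114 mm over their backs; the gripper's body (76 mm by 85 mm) begins 54 mm behind the grasp point. The pads swing forward as they close: fully open they stand 13 mm farther back than shut.
Start: joints at [1.236, 0.48, 1.596, -0, 1.065, -0.047], TCP at [0.184, 0.623, 0.201] pointing down, gripper open.
Joint ranges: [-2.75, 2.75], [-0.82, 2.05], [0.23, 2.67], [-1.56, 4.7], [0.09, 2.69], [-2.92, 2.92]. Speed limits (rad/s): [1.89, 1.89, 2.39, 3.01, 3.01, 3.01].

### API

Orientations are given as a unit quaternion [w, x, y, z].
In Python, from cell import telemetry, cams, ticket, models gives the robot as it stands.
- The arm moves only by the shell command python3 -m crank 'ROWS' [FORCE]. ROWS is JSON, a list of rows, each an object of numbers: "rx", "ry", "rz": the turn, a rotation vector about the tool's x, y, z in units of 6 degrees (1.0 is 6 degrees); "x", "y", "z": the shift along the tool's x, y, z in units of 25 mm (1.0 is 25 mm); "hand": the opening, from 0 (shut) to 1 (fully open). A call has 1 to 12 rows; each row is the pose to reach, as a shift and turn from the pose commanded when the call began, along the tool's axes at that moment; what a row does not reach only later rows make up. A row lasts 1/8 s, in which the tool goes at most 62.5 mm and 10.7 degrees, less where a joint would pass 70% of its speed; a pose out of reach is approached as far as the arm can. A call with a gripper value outside its range is refused whole. The fingers move at their own pace and stop on an object; FORCE is the grip in N (left out, the last holds). Time passes only in rows, so rows that repeat a pose let the fingers close. It gives the time, the measured TCP pose, the force, the opening and the grip force at its end, in the units of the state.
- telemetry.get_state(): the state, without advancing time (a new reading comes with each control period).
- cams.read_camera(name): name is "scene" or "top" or "wrist"; returns the picture (384x512x3 uint8, red, green, blue); there is no depth.
- cams.camera_info(name): a dict with "fovy" (degrees; the focal length in pixels is half the picture's height over the tangent of half this angle, whatever the lens; pixels are square), "cx", "cy" (the principal point, pixels), "world_to_cam" (4x4, takes a point from world to camera coordinates). Camera axes: x right, y down, z forward; pixel columns grow to the right and rows downward; lengths in m; the calibration is good to about 2 mm. The wrist camera is an equidistant fisheye: a pixel r from the principal point sees the ray r / f radians off the axis. A picture is of the moment at which its call begins: read the wrist's pose just before it. camera_info takes no time and is no camera call; for the wrist camera it gives the pose at the moment of the call.
- ticket.close_job(): hands the job in; it is judged then, once.
Trained networks look in the newest picture that a camera, given by its name, has taken for a name from the list of things; names that differ only in an ending like _2 or _b are one class to them, and where a whole thing is asked for, a point or a joint stands for the part that bears it (a point fixed in the world has none). Each returns a list of dicts, best first, with "score" (0 to 1); they miss things now and then, are a little off and sometimes report something else, mostly with a low value. They report only what shows in the picture. A call takes as long as a camera call. They do not tell look-alikes from the thing itself.
- models.search_frame(camera, name): "position" ([column, row] in pixels, amid what is visible of it).
- models.place_of(camera, name): "position" ([column, row] in pixels: a listed point, or the origin of a listed thing).
The state is a dict: "time_s": time; "qpos": joint angles; "qd": joint speeds; "effort": joint torques, N m; "position": TCP position; "orientation": TCP orientation; "force": force on the tool from outside, world axes, zero at the start; "moment": the same for the moment, N m; "width": finger opening in m; "grip_force": force on a finger pad.
Only numpy, scipy, OpenCV 4.12 (cv2) and the standard library are available. Lean on these libraries where they do the work, as an engineer would, in place of code of your own. Each camera call takes 0.05 s, during which the arm holds its last target. There are 200 camera calls.

## Working session

There is one attempt and no reset: what is moved stays moved. The work goes in short steps, Python scripts to look and compute and a shell command to move; the robot and the scene stay as the last step left them, time stands still between calls to the robot, and variables do not carry over. Pictures are saved under pics/ and viewed, at most 14 in all, crops included, and the job is handed in when it is done.

```bash
ls; mkdir -p pics; python3 - <<'E'
from cell import telemetry, cams, models
import cv2
print(telemetry.get_state())
for n in("scene","top"):
    im=cams.read_camera(n); i=cams.camera_info(n); print(n,i)
    cv2.imwrite(f"pics/{n}0.png",cv2.resize(im[:,:,::-1],(768,576),interpolation=cv2.INTER_CUBIC))
E
```

```text
pics
{'time_s': 0.0, 'qpos': array([ 1.23639876e+00,  4.80830813e-01,  1.59686422e+00,  8.09270954e-06,
        1.06510605e+00, -4.66016574e-02]), 'qd': array([ 0.00088512, -0.00166001,  0.00094619,  0.00050037,  0.00033369,
        0.00107252]), 'effort': array([ 2.30554833e-03, -9.50616002e+01, -4.30191886e+01, -1.03763261e-04,
        1.20196264e-02, -1.04110359e-05]), 'position': array([0.18432709, 0.62285076, 0.20027668]), 'orientation': array([-1.17883254e-04,  1.43403780e-01,  9.89664080e-01, -5.92618363e-04]), 'force': array([-0.94016647,  0.20510364, -0.84433504]), 'moment': array([-0.0046615 ,  0.01882304,  0.0172099 ]), 'grip_force': 0.0, 'width': 0.08537246357484428}
scene {'fovy': 44.00853516574743, 'cx': 252.54276954302458, 'cy': 193.18261470024328, 'world_to_cam': array([[ 0.88744133,  0.46060563, -0.01703913, -0.46651274],
       [ 0.31802424, -0.63865308, -0.70070167, -0.15916391],
       [-0.33362923,  0.61641277, -0.7132509 ,  1.87336071],
       [ 0.        ,  0.        ,  0.        ,  1.        ]])}
top {'fovy': 47.14466647050037, 'cx': 252.96916244333593, 'cy': 190.47713754160802, 'world_to_cam': array([[-0.00569328, -0.99998037,  0.00261685, -0.06910132],
       [-0.99527635,  0.00541284, -0.09693132,  0.57063875],
       [ 0.09691525, -0.00315634, -0.99528763,  1.35186924],
       [ 0.        ,  0.        ,  0.        ,  1.        ]])}
```

View pics/scene0.png

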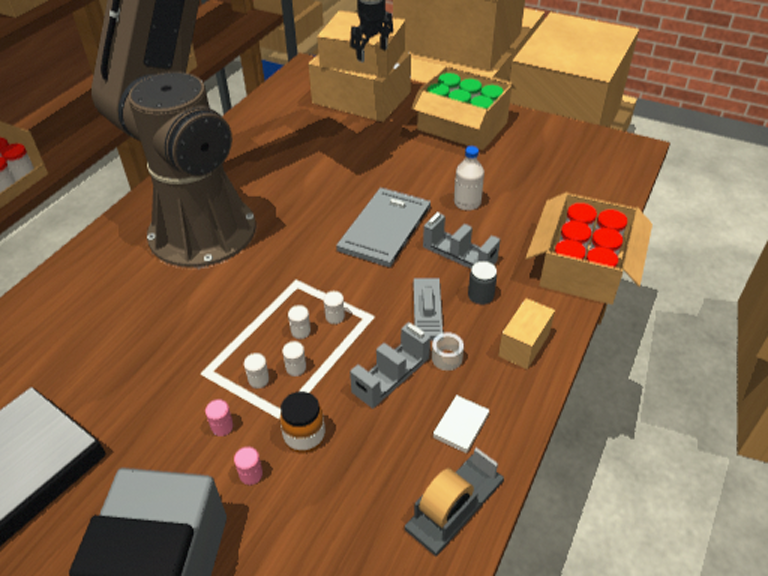

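View pics/top0.png

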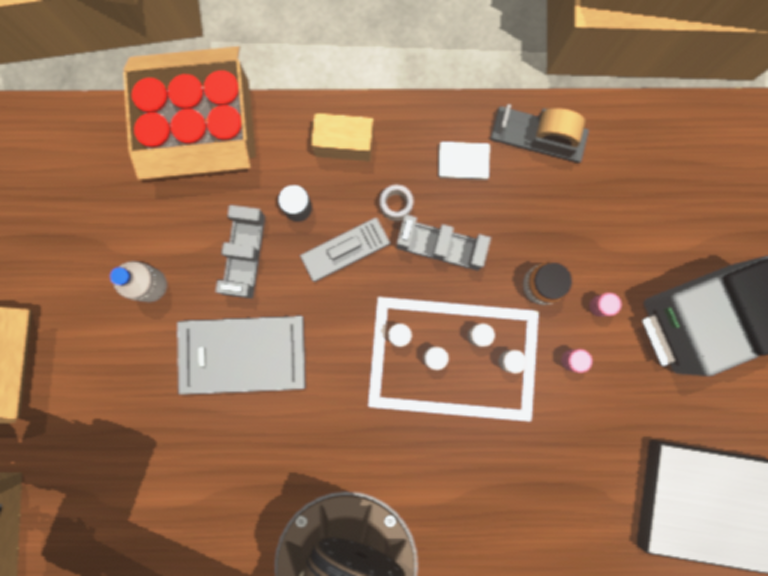

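The scene has four white tubs in the bay (view px (400,335), (436,358), (483,335), (515,361)) and two pink tubs, at (608,304) and (580,361), which are not meant. The base is at (240,355) with its key at the left end. The carriers are at (241,252) (key at the bottom) and (443,243) (key at the left), and the cover is at (346,248) with its ribs to the upper right. Other look-alikes for the tubs are the tape roll at (397,201), the white-lidded can at (293,201) and the red-capped jars in the crate.

```bash
cat > h.py <<'E'
import numpy as np, cv2
from cell import telemetry, cams, models
from scipy.spatial.transform import Rotation as R
def ray(cam,p,info=None):
    i=info or cams.camera_info(cam); f=192/np.tan(np.radians(i["fovy"])/2)
    v=(np.array(p,float)-[i["cx"],i["cy"]])/f
    if cam=="wrist":
        t=np.linalg.norm(v); d=np.r_[v/t*np.sin(t) if t>1e-9 else v,np.cos(t)]
    else: d=np.r_[v,1]
    T=np.linalg.inv(i["world_to_cam"]); return T[:3,3],T[:3,:3]@d
def onz(cam,p,z,info=None):
    o,d=ray(cam,p,info); return (o+d*(z-o[2])/d[2])[:2]
def proj(cam,P,info=None):
    i=info or cams.camera_info(cam); f=192/np.tan(np.radians(i["fovy"])/2)
    c=(i["world_to_cam"]@np.r_[P,1])[:3]
    if cam=="wrist":
        r=np.hypot(c[0],c[1]); return c[:2]/r*np.arctan2(r,c[2])*f+[i["cx"],i["cy"]]
    return c[:2]/c[2]*f+[i["cx"],i["cy"]]
def find(cam,names,fn="place_of",mn=.2):
    """names: {name: z}"""
    out={}
    for n,z in names.items():
        out[n]=[(onz(cam,d["position"],z),d["score"]) for d in getattr(models,fn)(cam,n) if d["score"]>mn]
        print(cam,n,[(np.round(p,3).tolist(),round(s,2)) for p,s in out[n]])
    return out
def go(x,y,z,ydeg,half=True):
    """units from the present pose to TCP at x,y,z with tool y axis heading ydeg (mod 180), pointing down"""
    s=telemetry.get_state(); q=s["orientation"]; r=R.from_quat(np.r_[q[1:],q[0]])
    a=np.radians(ydeg); best=None
    for k in (0,1):
        c,sn=np.cos(a+k*np.pi),np.sin(a+k*np.pi)
        t=R.from_matrix(np.array([[sn,c,0],[-c,sn,0],[0,0,-1.]])) 
        rv=np.degrees((r.inv()*t).as_rotvec())/6
        if best is None or np.linalg.norm(rv)<np.linalg.norm(best): best=rv
    sh=r.inv().apply(np.array([x,y,z])-s["position"])/.025
    print("from",s["position"].round(4),"q6",s["qpos"][5].round(2),"t",round(s["time_s"],2),"shift",sh.round(2),"rot",best.round(2))
E
python3 - <<'E'
from h import *
cams.read_camera("top")
find("top",dict(base=0,base_key=.024,carrier_a=0,carrier_a_key=.072,cover=0,cover_notch=0,tub_1=0,bay=0,tape_roll=0,can_low=0))
cams.read_camera("scene")
find("scene",dict(base=0,base_key=.024,carrier_a=0,carrier_a_key=.072,cover=0,cover_notch=0,tub_1=0,bay=0))
for u in [(240/1.5,355/1.5)]: print(onz("top",u,.024))
# bay inner corners from the view
b=[onz("top",np.array(c)/1.5,0).round(3).tolist() for c in [(386,307),(529,317),(524,410),(378,402)]]
print(b, np.mean(b,0))
# base outline top corners
print([onz("top",np.array(c)/1.5,.024).round(3).tolist() for c in [(178,322),(302,317),(303,388),(180,394)]])
E
```

```text
top base [([0.422, 0.212], 0.69)]
top base_key [([0.425, 0.285], 0.94)]
top carrier_a [([0.653, -0.184], 0.7), ([0.687, -0.126], 0.6), ([0.662, 0.218], 0.57)]
top carrier_a_key []
top cover [([0.646, 0.0], 0.91), ([0.41, -0.186], 0.74)]
top cover_notch [([0.689, -0.074], 0.89)]
top tub_1 [([0.412, -0.336], 0.8), ([0.527, -0.546], 0.78), ([0.463, -0.271], 0.63), ([0.412, -0.474], 0.62), ([0.425, -0.186], 0.53), ([0.477, -0.11], 0.49)]
top bay []
top tape_roll [([0.742, -0.112], 0.68), ([0.69, -0.069], 0.36)]
top can_low [([0.739, 0.094], 0.73), ([0.66, -0.196], 0.41)]
scene base [([0.411, 0.209], 0.84), ([0.735, -0.117], 0.64), ([0.66, -0.004], 0.58)]
scene base_key [([0.429, 0.294], 0.69), ([0.658, -0.037], 0.49)]
scene carrier_a [([0.642, 0.217], 0.78), ([0.673, -0.126], 0.64), ([0.663, -0.202], 0.57)]
scene carrier_a_key [([0.679, -0.122], 0.69)]
scene cover []
scene cover_notch [([0.683, -0.069], 0.63)]
scene tub_1 [([0.514, -0.539], 0.7), ([0.413, -0.352], 0.66), ([0.475, -0.281], 0.66), ([0.413, -0.472], 0.58), ([0.471, -0.108], 0.53), ([0.429, -0.186], 0.5)]
scene bay [([0.691, -0.077], 0.58)]
[0.42784084 0.21770731]
[[0.527, -0.086], [0.504, -0.39], [0.31, -0.374], [0.328, -0.068]] [ 0.41725 -0.2295 ]
[[0.497, 0.348], [0.506, 0.09], [0.359, 0.087], [0.349, 0.34]]
```

```bash
python3 - <<'E'
from h import *
go(.652,.216,.28,80)
E
```

```text
Traceback (most recent call last):
  File "h.py", line 32, in go
    t=R.from_matrix(np.array([[sn,c,0],[-c,sn,0],[0,0,-1.]]))
  File "scipy/spatial/transform/_rotation.pyx", line 1143, in scipy.spatial.transform._rotation.Rotation.from_matrix
ValueError: Non-positive determinant (left-handed or null coordinate frame) in rotation matrix 0: [[ 0.98480775  0.17364818  0.        ]
 [-0.17364818  0.98480775  0.        ]
 [ 0.          0.         -1.        ]].
```

```bash
sed -i 's/\[\[sn,c,0\],\[-c,sn,0\]/[[-sn,c,0],[c,sn,0]/' h.py; python3 - <<'E'
from h import *
go(.652,.216,.28,80)
E
```

```text
from [0.1845 0.6233 0.2009] q6 -0.05 t 1.1 shift [-22.56 -10.31  -3.16] rot [ 0.    0.   -1.08]
```

```bash
python3 -m crank '[{"x":-8,"y":-4,"z":-3.16,"rz":-1},{"x":-22.5,"y":-10.3,"z":-3.16,"rz":-1},{"x":-22.5,"y":-10.3,"z":-3.16,"rz":-1},{"x":-22.5,"y":-10.3,"z":-3.16,"rz":-1},{"x":-22.5,"y":-10.3,"z":-3.16,"rz":-1},{"x":-22.5,"y":-10.3,"z":-3.16,"rz":-1},{"x":-22.5,"y":-10.3,"z":-3.16,"rz":-1},{"x":-22.5,"y":-10.3,"z":-3.16,"rz":-1},{"x":-22.5,"y":-10.3,"z":-3.16,"rz":-1},{"x":-22.5,"y":-10.3,"z":-3.16,"rz":-1},{"x":-22.5,"y":-10.3,"z":-3.16,"rz":-1},{"x":-22.5,"y":-10.3,"z":-3.16,"rz":-1}]'; python3 - <<'E'
from h import *
s=telemetry.get_state();print(s["qpos"].round(2))
i=cams.camera_info("wrist"); im=cams.read_camera("wrist"); print(i["fovy"],np.linalg.inv(i["world_to_cam"]).round(3))
cv2.imwrite("pics/w1.png",cv2.resize(im[:,:,::-1],(768,576)))
find("wrist",dict(carrier_a=0,carrier_a_key=.072,carrier_a_notch=0,base=0,base_key=.024))
E
```

```text
[ 1.24  0.48  1.6  -0.    1.07 -0.05]
65.70646984690485 [[ 0.283  0.923  0.26   0.118]
 [ 0.959 -0.272 -0.077  0.643]
 [-0.001  0.271 -0.963  0.374]
 [ 0.     0.     0.     1.   ]]
wrist carrier_a []
wrist carrier_a_key []
wrist carrier_a_notch []
wrist base [([0.427, 0.22], 0.83)]
wrist base_key [([0.43, 0.296], 0.61)]validation failed for argument at $[0]...
```

View pics/w1.png

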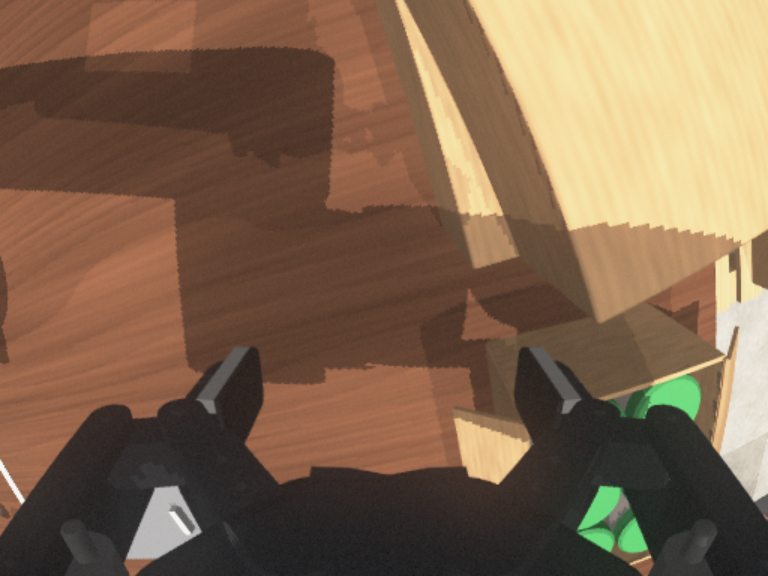

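The move was refused because rows probably need every key, so I'll retry with all of them. The wrist view shows only the boxes nearby, with the base's key at (180,515).

```bash
python3 -m crank '[{"x":-8,"y":-4,"z":-3.16,"rx":0,"ry":0,"rz":-1,"hand":1}]'; python3 -m crank 2>&1 | head -20
```

```text
time_s: 1.52
position: [0.2258, 0.5837, 0.2204]
orientation: [-0.001, 0.089, 0.996, -0.001]
force: [0.8, -0.3, 0.5]
width: 0.0851
grip_force: 0.0
invalid input
```

```bash
python3 - <<'E'
from h import *
go(.652,.216,.28,80)
E
```

```text
from [0.2258 0.5837 0.2204] q6 -0.24 t 1.52 shift [-19.38 -11.46  -2.38] rot [-0.02 -0.01 -0.03]
```

```bash
R='';python3 -m crank '[{"x":-19.4,"y":-11.5,"z":-2.4,"rx":0,"ry":0,"rz":0,"hand":1},{"x":-19.4,"y":-11.5,"z":-2.4,"rx":0,"ry":0,"rz":0,"hand":1},{"x":-19.4,"y":-11.5,"z":-2.4,"rx":0,"ry":0,"rz":0,"hand":1},{"x":-19.4,"y":-11.5,"z":-2.4,"rx":0,"ry":0,"rz":0,"hand":1},{"x":-19.4,"y":-11.5,"z":-2.4,"rx":0,"ry":0,"rz":0,"hand":1},{"x":-19.4,"y":-11.5,"z":-2.4,"rx":0,"ry":0,"rz":0,"hand":1},{"x":-19.4,"y":-11.5,"z":-2.4,"rx":0,"ry":0,"rz":0,"hand":1},{"x":-19.4,"y":-11.5,"z":-2.4,"rx":0,"ry":0,"rz":0,"hand":1},{"x":-19.4,"y":-11.5,"z":-2.4,"rx":0,"ry":0,"rz":0,"hand":1},{"x":-19.4,"y":-11.5,"z":-2.4,"rx":0,"ry":0,"rz":0,"hand":1},{"x":-19.4,"y":-11.5,"z":-2.4,"rx":0,"ry":0,"rz":0,"hand":1},{"x":-19.4,"y":-11.5,"z":-2.4,"rx":0,"ry":0,"rz":0,"hand":1}]'; python3 - <<'E'
from h import *
im=cams.read_camera("wrist")
cv2.imwrite("pics/w2.png",cv2.resize(im[:,:,::-1],(768,576)))
find("wrist",dict(carrier_a=0,carrier_a_key=.072,carrier_a_notch=0,base=0,base_key=.024))
go(.652,.216,.28,80)
E
```

```text
time_s: 3.02
position: [0.6511, 0.2131, 0.2816]
orientation: [-0.0, 0.091, 0.996, 0.0]
force: [-0.4, -0.2, -0.1]
width: 0.0855
grip_force: 0.0
wrist carrier_a [([0.661, -0.197], 0.66), ([0.644, 0.218], 0.57)]
wrist carrier_a_key [([0.678, -0.13], 0.77)]
wrist carrier_a_notch [([0.678, -0.134], 0.77)]
wrist base [([0.423, 0.216], 0.7)]
wrist base_key []
from [0.6517 0.2126 0.2819] q6 -1.12 t 3.33 shift [0.01 0.13 0.07] rot [ 0.    0.   -0.07]
```

View pics/w2.png

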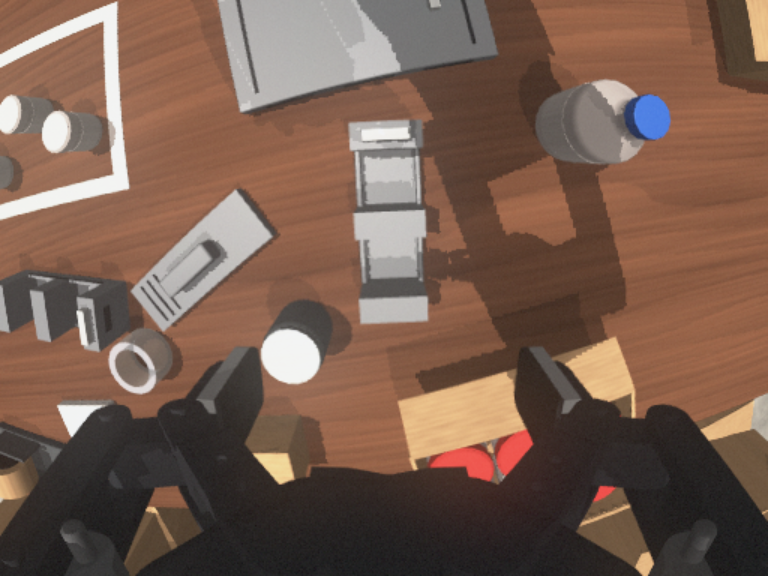

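The wrist view shows the first carrier with its key wall at top (386,135), middle block at (390,224) and far wall at (394,309). The pink tubs are out of view.

```bash
python3 - <<'E'
from h import *
P=lambda *c:[onz("wrist",np.array(q)/1.5,.072) for q in c]
m=P((354,212),(426,208),(427,236),(356,238)); e1=P((348,122),(424,121)); e2=P((360,322),(428,320))
print(np.round(m,4),np.mean(m,0)); a=np.mean(e1,0);b=np.mean(e2,0);print(a,b,(a+b)/2,np.linalg.norm(a-b),np.degrees(np.arctan2(*(a-b)[::-1])))
E
```

```text
[[0.6254 0.1879]
 [0.6331 0.2497]
 [0.6576 0.2465]
 [0.6482 0.1852]] [0.64105152 0.21730704]
[0.55338347 0.22920745] [0.73032694 0.20414867] [0.6418552  0.21667806] 0.17870907405337133 171.93936065778757
```

```bash
python3 - <<'E'
from h import *
go(.642,.217,.04,82)
E
```

```text
from [0.6517 0.2126 0.2819] q6 -1.12 t 3.33 shift [0.42 0.1  9.67] rot [ 0.    0.   -0.41]
```

```bash
python3 -m crank '[{"x":0.4,"y":0.1,"z":2.5,"rx":0,"ry":0,"rz":-0.4,"hand":1},{"x":0.4,"y":0.1,"z":5,"rx":0,"ry":0,"rz":-0.4,"hand":1},{"x":0.4,"y":0.1,"z":7,"rx":0,"ry":0,"rz":-0.4,"hand":1},{"x":0.4,"y":0.1,"z":8.7,"rx":0,"ry":0,"rz":-0.4,"hand":1},{"x":0.4,"y":0.1,"z":9.7,"rx":0,"ry":0,"rz":-0.4,"hand":1},{"x":0.4,"y":0.1,"z":9.7,"rx":0,"ry":0,"rz":-0.4,"hand":1},{"x":0.4,"y":0.1,"z":9.7,"rx":0,"ry":0,"rz":-0.4,"hand":0.4},{"x":0.4,"y":0.1,"z":9.7,"rx":0,"ry":0,"rz":-0.4,"hand":0.4},{"x":0.4,"y":0.1,"z":9.7,"rx":0,"ry":0,"rz":-0.4,"hand":0.4},{"x":0.4,"y":0.1,"z":9.7,"rx":0,"ry":0,"rz":-0.4,"hand":0.4}]' 40
python3 - <<'E'
from h import *
cams.read_camera("top")
find("top",dict(base=0,base_key=.024))
find("top",dict(tub_1=.033,cover=0),"search_frame")
go(.428,.216,.24,2)
E
```

```text
time_s: 4.58
position: [0.6436, 0.2165, 0.0408]
orientation: [0.001, 0.071, 0.998, 0.0]
force: [-1.5, -1.6, 9.4]
width: 0.0339
grip_force: 4.9
top base [([0.426, 0.209], 0.89)]
top base_key []
top tub_1 [([0.42, -0.476], 0.78), ([0.422, -0.176], 0.71), ([0.473, -0.112], 0.63), ([0.465, -0.279], 0.62), ([0.534, -0.544], 0.51), ([0.409, -0.336], 0.46)]
top cover [([0.651, 0.0], 0.78), ([0.685, 0.195], 0.75)]
from [0.6436 0.2165 0.0408] q6 -1.15 t 4.83 shift [ 8.52 -1.23 -7.99] rot [2.000e-02 1.000e-02 1.332e+01]
```

The opening of 34 mm is not the 62 mm block, so something is wrong and I'll look.

```bash
python3 - <<'E'
from h import *
a=cams.read_camera("wrist");b=cams.read_camera("top")
cv2.imwrite("pics/g1.png",np.hstack([cv2.resize(a,(400,300)),cv2.resize(b[80:230,70:270],(400,300))])[:,:,::-1])
s=telemetry.get_state();print(s["width"],s["grip_force"],s["force"])
E
```

```text
0.03419627986015302 4.909252395373187 [-1.18124155 -0.16868102  9.48262743]
```

View pics/g1.png

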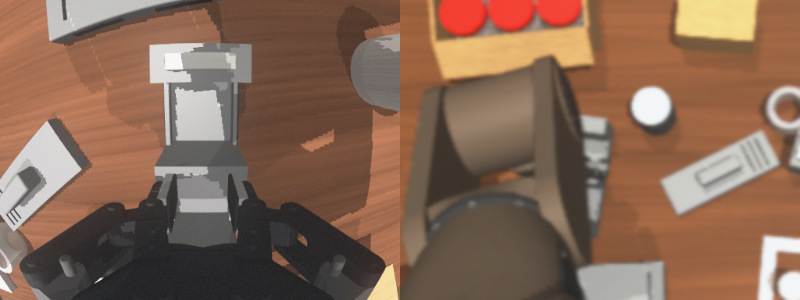

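The fingers are closed in the empty -x pocket, above its rails. The carrier now sits about 35 mm nearer the robot, so it seems to have been knocked. I'll open, rise and re-measure.

```bash
python3 -m crank '[{"x":0,"y":0,"z":0,"rx":0,"ry":0,"rz":0,"hand":1},{"x":0,"y":0,"z":0,"rx":0,"ry":0,"rz":0,"hand":1},{"x":0,"y":0,"z":0,"rx":0,"ry":0,"rz":0,"hand":1},{"x":0,"y":0,"z":-2.5,"rx":0,"ry":0,"rz":0,"hand":1},{"x":0,"y":0,"z":-5,"rx":0,"ry":0,"rz":0,"hand":1},{"x":0,"y":0,"z":-7,"rx":0,"ry":0,"rz":0,"hand":1},{"x":0,"y":0,"z":-8,"rx":0,"ry":0,"rz":0,"hand":1},{"x":0,"y":0,"z":-8,"rx":0,"ry":0,"rz":0,"hand":1},{"x":0,"y":0,"z":-8,"rx":0,"ry":0,"rz":0,"hand":1}]'
python3 - <<'E'
from h import *
i=cams.camera_info("wrist")
im=cams.read_camera("wrist")
np.save("w3.npy",i["world_to_cam"]);cv2.imwrite("pics/w3.png",cv2.resize(im[:,:,::-1],(768,576)))
E
```

```text
time_s: 6.05
position: [0.6422, 0.2162, 0.2382]
orientation: [-0.001, 0.071, 0.998, -0.0]
force: [-0.6, -0.4, -1.2]
width: 0.0855
grip_force: 0.0
```

View pics/w3.png

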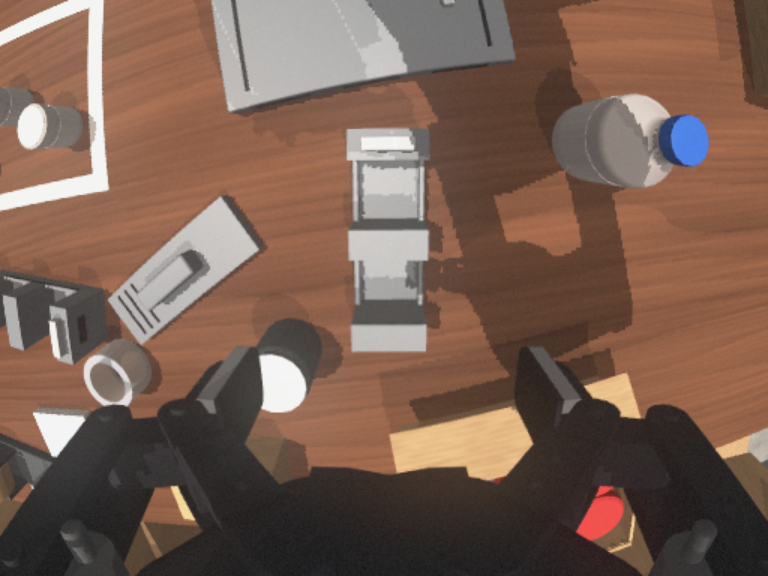

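```bash
python3 - <<'E'
from h import *
s=telemetry.get_state();T=s["position"];q=s["orientation"];r=R.from_quat(np.r_[q[1:],q[0]])
I=cams.camera_info("wrist")
print(T,I["cx"],I["cy"],r.inv().as_matrix()@(np.linalg.inv(I["world_to_cam"])[:3,3]-T))
for dz in(-.02,0,.2): print(dz,[(proj("wrist",T+r.apply([0,dy,dz]))*1.5).round(0) for dy in(-.043,0,.043)])
P=lambda *c:[onz("wrist",np.array(q)/1.5,.072) for q in c]
m=P((348,231),(428,230),(428,259),(350,260));print(np.mean(m,0))
e1=P((347,129),(429,129)); e2=P((352,351),(426,351))
a=np.mean(e1,0);b=np.mean(e2,0);print(a,b,(a+b)/2,np.linalg.norm(a-b),np.degrees(np.arctan2(*(a-b)[::-1])))
E
```

```text
[0.64200033 0.2161159  0.23777765] 258.7952680444689 186.13300372436527 [ 0.0689899   0.00069133 -0.17321598]
-0.02 [array([274., 344.]), array([386., 346.]), array([499., 344.])]
0 [array([286., 325.]), array([387., 326.]), array([488., 325.])]
0.2 [array([337., 238.]), array([388., 238.]), array([438., 239.])]
[0.64068128 0.21689111]
[0.55208536 0.22899383] [0.72970696 0.20479154] [0.64089616 0.21689269] 0.1792628918368824 172.24079921296854
```

```bash
python3 - <<'E'
from h import *
I=cams.camera_info("wrist");T=telemetry.get_state()["position"];W=np.linalg.inv(I["world_to_cam"]);W[:3,3]+=np.array([.6436,.2165,.0408])-T
J=dict(I);J["world_to_cam"]=np.linalg.inv(W);k=400/512
c=np.array([.641,.217]);a=np.radians(172);u=np.array([np.cos(a),np.sin(a)]);v=np.array([-u[1],u[0]])
for x in(90,66,12,-12,-66,-90): print(x,[(proj("wrist",np.r_[c+u*x/1e3+v*y/1e3,.072],J)*k).round(0) for y in(-31,31)])
E
for i in 1; do python3 -c "
import cv2;a=cv2.imread('pics/g1.png');cv2.imwrite('pics/g1b.png',cv2.resize(a[:,:400],(800,600)))"; done
```

```text
90 [array([252.,  45.]), array([150.,  45.])]
66 [array([252.,  83.]), array([151.,  83.])]
12 [array([248., 166.]), array([155., 166.])]
-12 [array([246., 198.]), array([157., 198.])]
-66 [array([240., 255.]), array([163., 255.])]
-90 [array([237., 274.]), array([166., 274.])]
```

View pics/g1b.png

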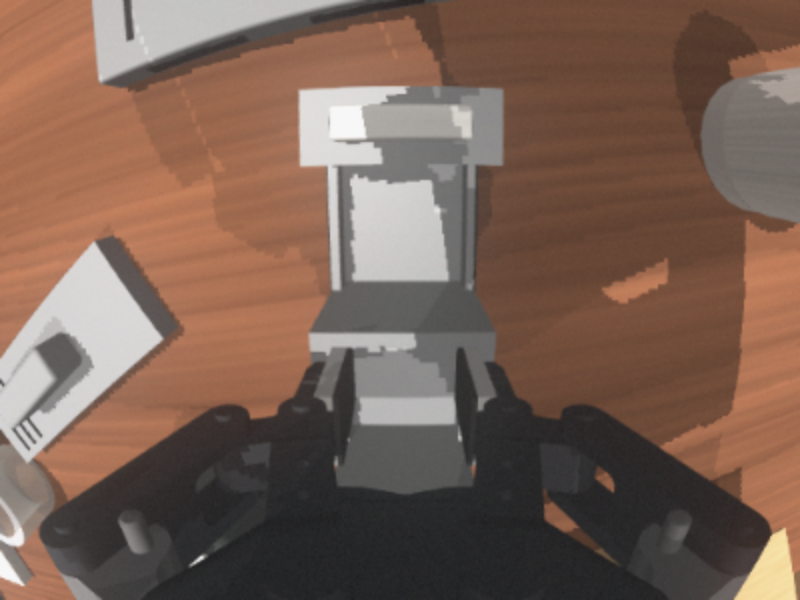

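The carrier has not moved. Its outline in the low picture matches the measured pose to a pixel, with the block at (400,345) and fingertips at (345,350) and (460,350). The tips closed on top of the block, so they reach less far than I assumed. Going lower, to TCP z = 0.012, is safe either way.

```bash
python3 -m crank '[{"x":0,"y":0,"z":2.5,"rx":0,"ry":0,"rz":0,"hand":1},{"x":0,"y":0,"z":5,"rx":0,"ry":0,"rz":0,"hand":1},{"x":0,"y":0,"z":7,"rx":0,"ry":0,"rz":0,"hand":1},{"x":0,"y":0,"z":8.2,"rx":0,"ry":0,"rz":0,"hand":1},{"x":0,"y":0,"z":9,"rx":0,"ry":0,"rz":0,"hand":1},{"x":0,"y":0,"z":9,"rx":0,"ry":0,"rz":0,"hand":1},{"x":0,"y":0,"z":9,"rx":0,"ry":0,"rz":0,"hand":1},{"x":0,"y":0,"z":9,"rx":0,"ry":0,"rz":0,"hand":0.6},{"x":0,"y":0,"z":9,"rx":0,"ry":0,"rz":0,"hand":0.6},{"x":0,"y":0,"z":9,"rx":0,"ry":0,"rz":0,"hand":0.6},{"x":0,"y":0,"z":9,"rx":0,"ry":0,"rz":0,"hand":0.6}]' 40
python3 - <<'E'
from h import *
a=cams.read_camera("wrist")
cv2.imwrite("pics/g2.png",cv2.resize(a,(600,450))[:,:,::-1])
E
```

```text
time_s: 7.48
position: [0.6435, 0.2165, 0.0157]
orientation: [0.001, 0.07, 0.998, 0.0]
force: [-1.6, -0.6, 8.6]
width: 0.0614
grip_force: 43.2
```

View pics/g2.png

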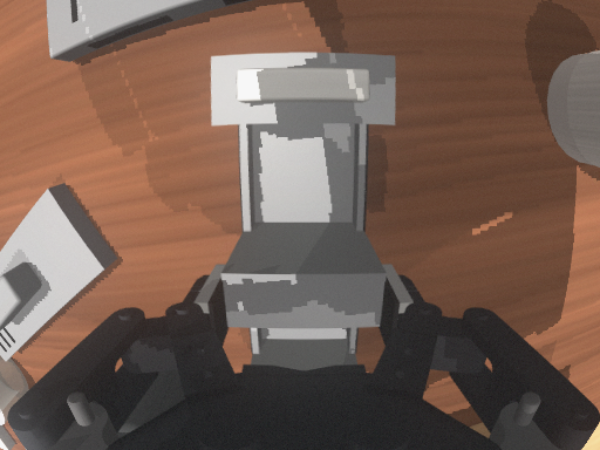

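It is gripped at 61.4 mm and 43 N. The tips show at (205,290) and (395,290), beside the block. I'll lift it and measure the base precisely.

```bash
python3 -m crank '[{"x":0,"y":0,"z":-0.5,"rx":0,"ry":0,"rz":0,"hand":0.6},{"x":0,"y":0,"z":-1.5,"rx":0,"ry":0,"rz":0,"hand":0.6},{"x":0,"y":0,"z":-3.5,"rx":0,"ry":0,"rz":0,"hand":0.6},{"x":0,"y":0,"z":-5.5,"rx":0,"ry":0,"rz":0,"hand":0.6},{"x":0,"y":0,"z":-6.5,"rx":0,"ry":0,"rz":0,"hand":0.6},{"x":0,"y":0,"z":-6.5,"rx":0,"ry":0,"rz":0,"hand":0.6},{"x":0,"y":0,"z":-6.5,"rx":0,"ry":0,"rz":0,"hand":0.6}]'
cat >> h.py <<'E'
def rect(cam,im,roi,z,lo=(0,0,60),hi=(180,70,255),info=None):
    """minAreaRect of the largest blob in HSV range within roi (c0,r0,c1,r1); world centre,size,heading mod 180"""
    c0,r0,c1,r1=roi; k=4
    sub=cv2.resize(im[r0:r1,c0:c1],None,fx=k,fy=k,interpolation=cv2.INTER_CUBIC)
    m=cv2.inRange(cv2.cvtColor(sub,cv2.COLOR_RGB2HSV),lo,hi)
    cs,_=cv2.findContours(m,cv2.RETR_EXTERNAL,cv2.CHAIN_APPROX_NONE); c=max(cs,key=cv2.contourArea)
    q=c[:,0,:].astype(float); q=(q+.5)/k-.5+[c0,r0]
    w=np.array([onz(cam,p,z,info) for p in q])
    (x,y),(a,b),t=cv2.minAreaRect((w*1000).astype(np.float32))
    if a<b: t+=90; a,b=b,a
    print("rect",round(x/1e3,4),round(y/1e3,4),"size",round(a),round(b),"heading",round(t%180,1)); return w
E
python3 - <<'E'
from h import *
im=cv2.imread("pics/top0.png")[:,:,::-1]; im=cv2.resize(im,(512,384),interpolation=cv2.INTER_AREA)
rect("top",im,(112,205,210,270),.024)
im=cams.read_camera("top"); cv2.imwrite("pics/t2.png",cv2.resize(im[100:300,70:370],(750,500))[:,:,::-1])
rect("top",im,(112,205,210,270),.024)
g=rect("top",im,(120,215,150,260),.024,(0,0,215),(180,60,255)); print(g.mean(0))
E
```

```text
time_s: 8.4
position: [0.6421, 0.2161, 0.1762]
orientation: [-0.0, 0.071, 0.998, -0.0]
force: [0.6, -0.8, -1.8]
width: 0.0613
grip_force: 44.8
rect 0.4292 0.2172 size 265 154 heading 92.1
rect 0.4421 0.1803 size 205 200 heading 101.4Traceback (most recent call last):
  File "<stdin>", line 6, in <module>
  File "h.py", line 42, in rect
    cs,_=cv2.findContours(m,cv2.RETR_EXTERNAL,cv2.CHAIN_APPROX_NONE); c=max(cs,key=cv2.contourArea)
                                                                        ~~~^^^^^^^^^^^^^^^^^^^^^^^^
ValueError: max() iterable argument is empty
```

View pics/t2.png

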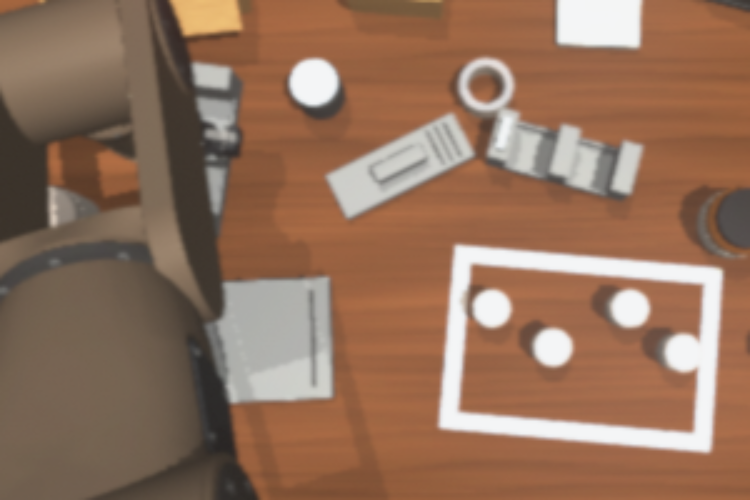

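The picture shows the base's free right end at (275,340), the untouched cover at (400,165), the other carrier at (565,155) and the four tubs in the bay. Next I'll work out the carrier's offset in the hand from the grasp picture.

```bash
python3 - <<'E'
from h import *
s=telemetry.get_state();T=s["position"];q=s["orientation"];r=R.from_quat(np.r_[q[1:],q[0]])
for px in [(303,56),(303,124),(303,276),(303,328)]:
    # in tool frame, same in-hand geometry: carrier top plane 56 mm behind TCP
    w=onz("wrist",np.array(px)*512/600,T[2]+.0563); print(r.inv().apply(np.r_[w,T[2]]-T).round(4))
print("expect x (tool): 90,66,12,-12 + offset"); go(.4292,.2175,.14,2.1)
im=cams.read_camera("wrist")
rect("wrist",im,(120,20,360,112),T[2]+.0563,(0,0,120),(180,50,255))
E
```

```text
[0.0915 0.0005 0.0001]
[0.0684 0.0006 0.0001]
[0.0138 0.0006 0.    ]
[-0.0093  0.0006 -0.    ]
expect x (tool): 90,66,12,-12 + offset
from [0.6419 0.2161 0.1756] q6 -1.15 t 8.45 shift [ 8.43 -1.14  1.44] rot [-2.00e-02 -1.00e-02  1.33e+01]
rect 0.5542 0.2209 size 95 39 heading 80.5
```

```bash
python3 -m crank '[{"x":4,"y":-0.6,"z":0,"rx":0,"ry":0,"rz":6,"hand":0.6},{"x":8.4,"y":-1.1,"z":1.4,"rx":0,"ry":0,"rz":13.3,"hand":0.6},{"x":8.4,"y":-1.1,"z":1.4,"rx":0,"ry":0,"rz":13.3,"hand":0.6},{"x":8.4,"y":-1.1,"z":1.4,"rx":0,"ry":0,"rz":13.3,"hand":0.6},{"x":8.4,"y":-1.1,"z":1.4,"rx":0,"ry":0,"rz":13.3,"hand":0.6},{"x":8.4,"y":-1.1,"z":1.4,"rx":0,"ry":0,"rz":13.3,"hand":0.6},{"x":8.4,"y":-1.1,"z":1.4,"rx":0,"ry":0,"rz":13.3,"hand":0.6},{"x":8.4,"y":-1.1,"z":1.4,"rx":0,"ry":0,"rz":13.3,"hand":0.6},{"x":8.4,"y":-1.1,"z":1.4,"rx":0,"ry":0,"rz":13.3,"hand":0.6},{"x":8.4,"y":-1.1,"z":1.4,"rx":0,"ry":0,"rz":13.3,"hand":0.6},{"x":8.4,"y":-1.1,"z":1.4,"rx":0,"ry":0,"rz":13.3,"hand":0.6}]'
python3 - <<'E'
from h import *
go(.4293,.2153,.075,2.1); go(.4293,.2153,.038,2.1)
E
```

```text
time_s: 9.88
position: [0.4308, 0.2186, 0.1415]
orientation: [-0.0, 0.694, 0.72, -0.0]
force: [-0.4, -0.1, -1.6]
width: 0.0613
grip_force: 44.7
from [0.4308 0.2186 0.1415] q6 0.37 t 9.88 shift [-0.13 -0.07  2.66] rot [-0.    0.    0.01]
from [0.4308 0.2186 0.1415] q6 0.37 t 9.88 shift [-0.13 -0.07  4.14] rot [-0.    0.    0.01]
```

```bash
python3 -m crank '[{"x":-0.13,"y":-0.07,"z":1.5,"rx":0,"ry":0,"rz":0,"hand":0.6},{"x":-0.13,"y":-0.07,"z":2.6,"rx":0,"ry":0,"rz":0,"hand":0.6},{"x":-0.13,"y":-0.07,"z":3,"rx":0,"ry":0,"rz":0,"hand":0.6},{"x":-0.13,"y":-0.07,"z":3.3,"rx":0,"ry":0,"rz":0,"hand":0.6},{"x":-0.13,"y":-0.07,"z":3.6,"rx":0,"ry":0,"rz":0,"hand":0.6},{"x":-0.13,"y":-0.07,"z":3.85,"rx":0,"ry":0,"rz":0,"hand":0.6},{"x":-0.13,"y":-0.07,"z":4.05,"rx":0,"ry":0,"rz":0,"hand":0.6},{"x":-0.13,"y":-0.07,"z":4.1,"rx":0,"ry":0,"rz":0,"hand":0.6},{"x":-0.13,"y":-0.07,"z":4.1,"rx":0,"ry":0,"rz":0,"hand":0.6}]'
```

```text
time_s: 11.0
position: [0.4294, 0.2154, 0.0397]
orientation: [0.0, 0.694, 0.72, 0.0]
force: [-2.1, -0.7, 9.9]
width: 0.0614
grip_force: 46.1
```

```bash
python3 -m crank '[{"x":0,"y":0,"z":-0.05,"rx":0,"ry":0,"rz":0,"hand":1},{"x":0,"y":0,"z":-0.05,"rx":0,"ry":0,"rz":0,"hand":1},{"x":0,"y":0,"z":-0.05,"rx":0,"ry":0,"rz":0,"hand":1},{"x":0,"y":0,"z":-2,"rx":0,"ry":0,"rz":0,"hand":1},{"x":0,"y":0,"z":-4.5,"rx":0,"ry":0,"rz":0,"hand":1},{"x":0,"y":0,"z":-7,"rx":0,"ry":0,"rz":0,"hand":1},{"x":0,"y":0,"z":-7,"rx":0,"ry":0,"rz":0,"hand":1},{"x":0,"y":0,"z":-7,"rx":0,"ry":0,"rz":0,"hand":1}]'
python3 - <<'E'
from h import *
im=cams.read_camera("wrist")
cv2.imwrite("pics/w4.png",cv2.resize(im[:,:,::-1],(768,576)))
find("wrist",dict(carrier_a=.024,carrier_a_key=.096,tub_1=0))
go(.475,-.1,.2,40);go(.645,-.19,.24,166)
E
```

```text
time_s: 12.0
position: [0.429, 0.2152, 0.2141]
orientation: [0.0, 0.694, 0.72, 0.0]
force: [-0.3, -0.7, -0.4]
width: 0.0854
grip_force: 0.0
wrist carrier_a [([0.428, 0.223], 0.72)]
wrist carrier_a_key [([0.654, -0.088], 0.59)]
wrist tub_1 []
from [0.4285 0.215  0.2129] q6 0.36 t 12.2 shift [-12.66   1.39   0.53] rot [-0.02  0.   -6.31]
from [0.4285 0.215  0.2129] q6 0.36 t 12.2 shift [-16.51   8.05  -1.09] rot [-0.02  0.01  2.69]
```

View pics/w4.png

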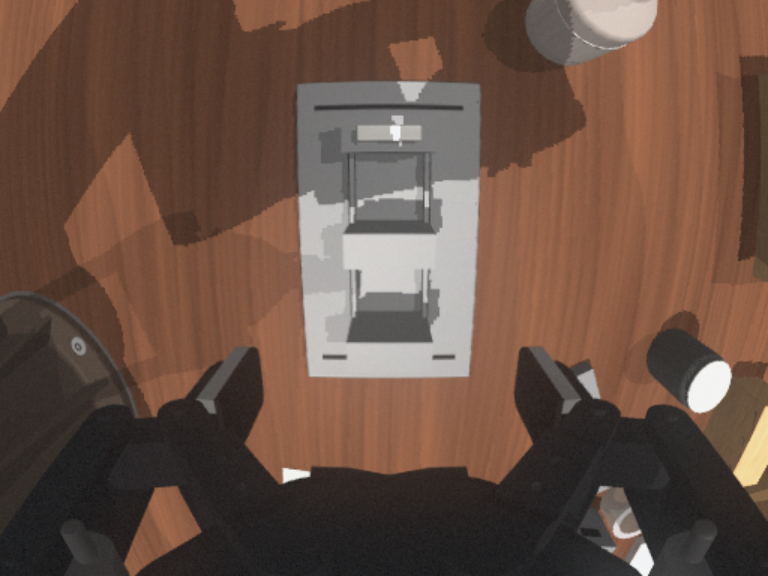

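The carrier is seated and centred over the base, with its key at (389,133) and base margins equal. Next I'll measure the tubs from the top camera.

```bash
cat >> h.py <<'E'
def tubs(im,cam="top",roi=(250,200,360,275),z=.066,info=None):
    c0,r0,c1,r1=roi;k=6
    sub=cv2.resize(im[r0:r1,c0:c1],None,fx=k,fy=k,interpolation=cv2.INTER_CUBIC)
    m=cv2.inRange(cv2.cvtColor(sub,cv2.COLOR_RGB2HSV),(0,0,215),(180,40,255))
    m=cv2.morphologyEx(m,cv2.MORPH_OPEN,cv2.getStructuringElement(cv2.MORPH_ELLIPSE,(49,49)))
    cs,_=cv2.findContours(m,cv2.RETR_EXTERNAL,cv2.CHAIN_APPROX_NONE)
    for c in cs:
        q=(c[:,0,:]+.5)/k-.5+[c0,r0]; w=np.array([onz(cam,p,z,info) for p in q])
        (x,y),rad=cv2.minEnclosingCircle((w*1000).astype(np.float32)); print("tub",round(x/1e3,4),round(y/1e3,4),"diam",round(2*rad,1))
E
python3 - <<'E'
from h import *
tubs(cams.read_camera("top"))
E
```

```text
tub 0.3182 -0.2195 diam 119.6
tub 0.3371 -0.0624 diam 26.4
tub 0.4118 -0.353 diam 63.2
tub 0.4204 -0.1858 diam 44.5
tub 0.4678 -0.1122 diam 44.1
tub 0.467 -0.2801 diam 44.4
tub 0.4313 -0.0619 diam 121.6
tub 0.5317 -0.1065 diam 77.7
```

```bash
python3 - <<'E'
from h import *
go(.4678,-.1122,.08,2.1);go(.4678,-.1122,.0,2.1)
E
```

```text
from [0.4287 0.2151 0.2131] q6 0.36 t 12.25 shift [-13.14   1.09   5.33] rot [-0.02  0.01  0.  ]
from [0.4287 0.2151 0.2131] q6 0.36 t 12.25 shift [-13.13   1.1    8.53] rot [-0.02  0.01  0.  ]
```

```bash
python3 -m crank '[{"x":-6,"y":0.5,"z":0,"rx":0,"ry":0,"rz":0,"hand":1},{"x":-13.1,"y":1.1,"z":2,"rx":0,"ry":0,"rz":0,"hand":1},{"x":-13.1,"y":1.1,"z":3,"rx":0,"ry":0,"rz":0,"hand":1},{"x":-13.1,"y":1.1,"z":3,"rx":0,"ry":0,"rz":0,"hand":1},{"x":-13.1,"y":1.1,"z":3,"rx":0,"ry":0,"rz":0,"hand":1},{"x":-13.1,"y":1.1,"z":3,"rx":0,"ry":0,"rz":0,"hand":1},{"x":-13.1,"y":1.1,"z":3,"rx":0,"ry":0,"rz":0,"hand":1},{"x":-13.1,"y":1.1,"z":3,"rx":0,"ry":0,"rz":0,"hand":1}]'
python3 - <<'E'
from h import *
i=cams.camera_info("wrist");im=cams.read_camera("wrist")
np.save("w5.npy",i["world_to_cam"]);cv2.imwrite("pics/w5.png",cv2.resize(im[:,:,::-1],(768,576)))
c=(proj("wrist",[.4678,-.1122,.066],i)).astype(int);print(c*1.5)
tubs(im,"wrist",(c[0]-45,c[1]-45,c[0]+45,c[1]+45),.066,i)
go(.4678,-.1122,.0,2.1)
E
```

```text
time_s: 13.25
position: [0.4684, -0.1104, 0.1389]
orientation: [-0.001, 0.694, 0.72, -0.0]
force: [-0.0, 0.6, 0.1]
width: 0.0852
grip_force: 0.0
[387. 282.]
tub 0.4673 -0.1115 diam 40.6
tub 0.4978 -0.0737 diam 12.2
from [ 0.4687 -0.1101  0.1392] q6 -0.33 t 13.3 shift [-0.08 -0.04  5.57] rot [-0.   -0.    0.01]
```

View pics/w5.png

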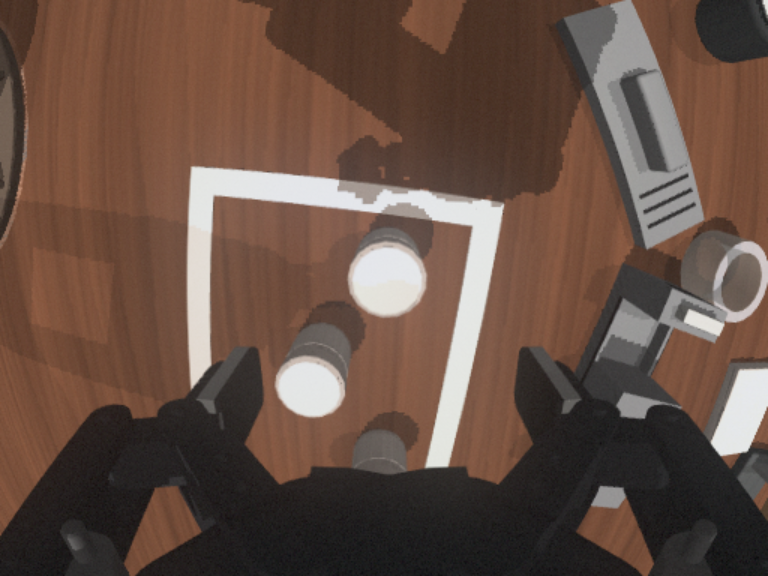

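This close view confirms the first target as a white-lidded white tub at (387,281), with no pink in it. The second tub is at (312,385). I'll descend and grip.

```bash
python3 -m crank '[{"x":-0.07,"y":-0.05,"z":2,"rx":0,"ry":0,"rz":0,"hand":1},{"x":-0.07,"y":-0.05,"z":4,"rx":0,"ry":0,"rz":0,"hand":1},{"x":-0.07,"y":-0.05,"z":5.5,"rx":0,"ry":0,"rz":0,"hand":1},{"x":-0.07,"y":-0.05,"z":5.5,"rx":0,"ry":0,"rz":0,"hand":1},{"x":-0.07,"y":-0.05,"z":5.5,"rx":0,"ry":0,"rz":0,"hand":1},{"x":-0.07,"y":-0.05,"z":5.5,"rx":0,"ry":0,"rz":0,"hand":0.4},{"x":-0.07,"y":-0.05,"z":5.5,"rx":0,"ry":0,"rz":0,"hand":0.4},{"x":-0.07,"y":-0.05,"z":5.5,"rx":0,"ry":0,"rz":0,"hand":0.4},{"x":-0.07,"y":-0.05,"z":5.5,"rx":0,"ry":0,"rz":0,"hand":0.4},{"x":-0.07,"y":-0.05,"z":5.5,"rx":0,"ry":0,"rz":0,"hand":0.4}]' 30
python3 - <<'E'
from h import *
go(.4278,.2565,.16,2.1);go(.4278,.2565,.031,2.1)
E
```

```text
time_s: 14.55
position: [0.4684, -0.1129, 0.0028]
orientation: [0.001, 0.694, 0.72, 0.0]
force: [-2.1, 2.4, 15.6]
width: 0.0458
grip_force: 28.3
from [ 0.4684 -0.1129  0.0028] q6 -0.34 t 14.55 shift [14.82 -1.07 -6.3 ] rot [0.02 0.01 0.  ]
from [ 0.4684 -0.1129  0.0028] q6 -0.34 t 14.55 shift [14.83 -1.08 -1.14] rot [0.02 0.01 0.  ]
```

```bash
python3 -m crank '[{"x":0,"y":0,"z":-1.5,"rx":0,"ry":0,"rz":0,"hand":0.4},{"x":0,"y":0,"z":-4,"rx":0,"ry":0,"rz":0,"hand":0.4},{"x":3,"y":-0.2,"z":-6.3,"rx":0,"ry":0,"rz":0,"hand":0.4},{"x":14.8,"y":-1.08,"z":-6.3,"rx":0,"ry":0,"rz":0,"hand":0.4},{"x":14.8,"y":-1.08,"z":-6.3,"rx":0,"ry":0,"rz":0,"hand":0.4},{"x":14.8,"y":-1.08,"z":-6.3,"rx":0,"ry":0,"rz":0,"hand":0.4},{"x":14.8,"y":-1.08,"z":-6.3,"rx":0,"ry":0,"rz":0,"hand":0.4},{"x":14.8,"y":-1.08,"z":-6.3,"rx":0,"ry":0,"rz":0,"hand":0.4},{"x":14.8,"y":-1.08,"z":-6.3,"rx":0,"ry":0,"rz":0,"hand":0.4},{"x":14.8,"y":-1.08,"z":-6.3,"rx":0,"ry":0,"rz":0,"hand":0.4},{"x":14.8,"y":-1.08,"z":-6.3,"rx":0,"ry":0,"rz":0,"hand":0.4},{"x":14.8,"y":-1.08,"z":-6.3,"rx":0,"ry":0,"rz":0,"hand":0.4}]'
python3 - <<'E'
from h import *
go(.4278,.2553,.031,2.1)
E
```

```text
time_s: 16.05
position: [0.4273, 0.2548, 0.1592]
orientation: [-0.0, 0.695, 0.719, -0.0]
force: [0.7, 0.3, -0.5]
width: 0.0453
grip_force: 31.6
from [0.4273 0.2548 0.1592] q6 0.44 t 16.05 shift [0.02 0.02 5.13] rot [-0.    0.   -0.02]
```

Descend, release, and rise.

```bash
python3 -m crank '[{"x":0,"y":0,"z":1.8,"rx":0,"ry":0,"rz":0,"hand":0.4},{"x":0,"y":0,"z":3,"rx":0,"ry":0,"rz":0,"hand":0.4},{"x":0,"y":0,"z":4,"rx":0,"ry":0,"rz":0,"hand":0.4},{"x":0,"y":0,"z":4.7,"rx":0,"ry":0,"rz":0,"hand":0.4},{"x":0,"y":0,"z":5.1,"rx":0,"ry":0,"rz":0,"hand":0.4},{"x":0,"y":0,"z":5.1,"rx":0,"ry":0,"rz":0,"hand":0.4},{"x":0,"y":0,"z":5.1,"rx":0,"ry":0,"rz":0,"hand":0.4}]'
python3 -m crank '[{"x":0,"y":0,"z":0,"rx":0,"ry":0,"rz":0,"hand":0.85},{"x":0,"y":0,"z":0,"rx":0,"ry":0,"rz":0,"hand":0.85},{"x":0,"y":0,"z":0,"rx":0,"ry":0,"rz":0,"hand":0.85},{"x":0,"y":0,"z":-1.5,"rx":0,"ry":0,"rz":0,"hand":1},{"x":0,"y":0,"z":-4,"rx":0,"ry":0,"rz":0,"hand":1},{"x":0,"y":0,"z":-4,"rx":0,"ry":0,"rz":0,"hand":1}]'
python3 - <<'E'
from h import *
go(.4204,-.1858,.12,2.1)
E
```

```text
time_s: 16.92
position: [0.4274, 0.2558, 0.0321]
orientation: [0.0, 0.694, 0.72, 0.0]
force: [-0.7, 0.5, -0.5]
width: 0.0449
grip_force: 33.0
time_s: 17.68
position: [0.4295, 0.2574, 0.1358]
orientation: [0.001, 0.694, 0.72, 0.003]
force: [-0.3, 0.1, -0.8]
width: 0.0855
grip_force: 0.0
from [0.4295 0.2574 0.1358] q6 0.44 t 17.68 shift [-17.7   -1.02   0.57] rot [ 0.06 -0.03  0.  ]
```

```bash
python3 -m crank '[{"x":-17.7,"y":-1,"z":0,"rx":0,"ry":0,"rz":0,"hand":1},{"x":-17.7,"y":-1,"z":0,"rx":0,"ry":0,"rz":0,"hand":1},{"x":-17.7,"y":-1,"z":0,"rx":0,"ry":0,"rz":0,"hand":1},{"x":-17.7,"y":-1,"z":0,"rx":0,"ry":0,"rz":0,"hand":1},{"x":-17.7,"y":-1,"z":0,"rx":0,"ry":0,"rz":0,"hand":1},{"x":-17.7,"y":-1,"z":0,"rx":0,"ry":0,"rz":0,"hand":1},{"x":-17.7,"y":-1,"z":0,"rx":0,"ry":0,"rz":0,"hand":1},{"x":-17.7,"y":-1,"z":0,"rx":0,"ry":0,"rz":0,"hand":1},{"x":-17.7,"y":-1,"z":0,"rx":0,"ry":0,"rz":0,"hand":1},{"x":-17.7,"y":-1,"z":0,"rx":0,"ry":0,"rz":0,"hand":1}]'
python3 - <<'E'
from h import *
i=cams.camera_info("wrist");im=cams.read_camera("wrist")
c=(proj("wrist",[.4204,-.1858,.066],i)).astype(int);print(c*1.5)
tubs(im,"wrist",(c[0]-45,c[1]-45,c[0]+45,c[1]+45),.066,i)
go(.4204,-.1858,.002,2.1)
E
```

```text
time_s: 18.92
position: [0.4181, -0.1858, 0.1315]
orientation: [-0.0, 0.694, 0.72, -0.0]
force: [-0.1, 0.0, 1.2]
width: 0.0854
grip_force: 0.0
[391.5 282. ]
tub 0.42 -0.1852 diam 40.6
from [ 0.4183 -0.1857  0.1316] q6 -0.52 t 18.98 shift [-0.01  0.09  5.18] rot [-0.01 -0.    0.02]
```

```bash
python3 -m crank '[{"x":0,"y":0.08,"z":2,"rx":0,"ry":0,"rz":0,"hand":1},{"x":0,"y":0.08,"z":4,"rx":0,"ry":0,"rz":0,"hand":1},{"x":0,"y":0.08,"z":5.2,"rx":0,"ry":0,"rz":0,"hand":1},{"x":0,"y":0.08,"z":5.2,"rx":0,"ry":0,"rz":0,"hand":1},{"x":0,"y":0.08,"z":5.2,"rx":0,"ry":0,"rz":0,"hand":1},{"x":0,"y":0.08,"z":5.2,"rx":0,"ry":0,"rz":0,"hand":0.4},{"x":0,"y":0.08,"z":5.2,"rx":0,"ry":0,"rz":0,"hand":0.4},{"x":0,"y":0.08,"z":5.2,"rx":0,"ry":0,"rz":0,"hand":0.4},{"x":0,"y":0.08,"z":5.2,"rx":0,"ry":0,"rz":0,"hand":0.4},{"x":0,"y":0.08,"z":5.2,"rx":0,"ry":0,"rz":0,"hand":0.4}]' 30
python3 - <<'E'
from h import *
go(.4306,.1778,.16,2.1)
E
```

```text
time_s: 20.23
position: [0.4209, -0.1873, 0.0027]
orientation: [0.001, 0.694, 0.72, 0.0]
force: [-0.2, 1.7, 15.8]
width: 0.0455
grip_force: 28.4
from [ 0.4209 -0.1873  0.0027] q6 -0.52 t 20.23 shift [14.58  0.93 -6.3 ] rot [0.01 0.01 0.  ]
```

```bash
python3 -m crank '[{"x":0,"y":0,"z":-1.5,"rx":0,"ry":0,"rz":0,"hand":0.4},{"x":0,"y":0,"z":-4,"rx":0,"ry":0,"rz":0,"hand":0.4},{"x":3,"y":0.2,"z":-6.3,"rx":0,"ry":0,"rz":0,"hand":0.4},{"x":14.55,"y":0.93,"z":-6.3,"rx":0,"ry":0,"rz":0,"hand":0.4},{"x":14.55,"y":0.93,"z":-6.3,"rx":0,"ry":0,"rz":0,"hand":0.4},{"x":14.55,"y":0.93,"z":-6.3,"rx":0,"ry":0,"rz":0,"hand":0.4},{"x":14.55,"y":0.93,"z":-6.3,"rx":0,"ry":0,"rz":0,"hand":0.4},{"x":14.55,"y":0.93,"z":-6.3,"rx":0,"ry":0,"rz":0,"hand":0.4},{"x":14.55,"y":0.93,"z":-6.3,"rx":0,"ry":0,"rz":0,"hand":0.4},{"x":14.55,"y":0.93,"z":-6.3,"rx":0,"ry":0,"rz":0,"hand":0.4},{"x":14.55,"y":0.93,"z":-6.3,"rx":0,"ry":0,"rz":0,"hand":0.4},{"x":14.55,"y":0.93,"z":-6.3,"rx":0,"ry":0,"rz":0,"hand":0.4}]'
python3 - <<'E'
from h import *
go(.4306,.1768,.031,2.1)
E
```

```text
time_s: 21.72
position: [0.4303, 0.1762, 0.1592]
orientation: [-0.0, 0.695, 0.719, -0.0]
force: [0.2, 0.2, -1.1]
width: 0.0452
grip_force: 31.7
from [0.4303 0.1762 0.1592] q6 0.29 t 21.73 shift [0.03 0.01 5.13] rot [-0.    0.   -0.02]
```

```bash
python3 -m crank '[{"x":0.02,"y":0,"z":1.8,"rx":0,"ry":0,"rz":0,"hand":0.4},{"x":0.02,"y":0,"z":3,"rx":0,"ry":0,"rz":0,"hand":0.4},{"x":0.02,"y":0,"z":4,"rx":0,"ry":0,"rz":0,"hand":0.4},{"x":0.02,"y":0,"z":4.7,"rx":0,"ry":0,"rz":0,"hand":0.4},{"x":0.02,"y":0,"z":5.1,"rx":0,"ry":0,"rz":0,"hand":0.4},{"x":0.02,"y":0,"z":5.1,"rx":0,"ry":0,"rz":0,"hand":0.4},{"x":0.02,"y":0,"z":5.1,"rx":0,"ry":0,"rz":0,"hand":0.4}]'
python3 -m crank '[{"x":0,"y":0,"z":0,"rx":0,"ry":0,"rz":0,"hand":0.85},{"x":0,"y":0,"z":0,"rx":0,"ry":0,"rz":0,"hand":0.85},{"x":0,"y":0,"z":0,"rx":0,"ry":0,"rz":0,"hand":0.85},{"x":0,"y":0,"z":-1.5,"rx":0,"ry":0,"rz":0,"hand":1},{"x":0,"y":0,"z":-4,"rx":0,"ry":0,"rz":0,"hand":1},{"x":0,"y":0,"z":-7.5,"rx":0,"ry":0,"rz":0,"hand":1},{"x":0,"y":0,"z":-7.5,"rx":0,"ry":0,"rz":0,"hand":1}]'
python3 - <<'E'
from h import *
im=cams.read_camera("wrist");cv2.imwrite("pics/w6.png",cv2.resize(im[:,:,::-1],(768,576)))
go(.655,-.19,.22,166)
E
```

```text
time_s: 22.6
position: [0.4306, 0.1777, 0.0321]
orientation: [0.0, 0.694, 0.72, 0.0]
force: [0.2, 0.3, -1.6]
width: 0.0451
grip_force: 32.2
time_s: 23.48
position: [0.4314, 0.1783, 0.2229]
orientation: [0.001, 0.694, 0.72, 0.002]
force: [0.5, 0.2, -0.5]
width: 0.0851
grip_force: 0.0
from [0.4322 0.1786 0.2244] q6 0.29 t 23.52 shift [-15.06   8.36   0.2 ] rot [ 0.06 -0.03  2.69]
```

```bash
python3 -m crank '[{"x":-15,"y":8.4,"z":0.2,"rx":0,"ry":0,"rz":2.7,"hand":1},{"x":-15,"y":8.4,"z":0.2,"rx":0,"ry":0,"rz":2.7,"hand":1},{"x":-15,"y":8.4,"z":0.2,"rx":0,"ry":0,"rz":2.7,"hand":1},{"x":-15,"y":8.4,"z":0.2,"rx":0,"ry":0,"rz":2.7,"hand":1},{"x":-15,"y":8.4,"z":0.2,"rx":0,"ry":0,"rz":2.7,"hand":1},{"x":-15,"y":8.4,"z":0.2,"rx":0,"ry":0,"rz":2.7,"hand":1},{"x":-15,"y":8.4,"z":0.2,"rx":0,"ry":0,"rz":2.7,"hand":1},{"x":-15,"y":8.4,"z":0.2,"rx":0,"ry":0,"rz":2.7,"hand":1},{"x":-15,"y":8.4,"z":0.2,"rx":0,"ry":0,"rz":2.7,"hand":1},{"x":-15,"y":8.4,"z":0.2,"rx":0,"ry":0,"rz":2.7,"hand":1}]'
python3 - <<'E'
from h import *
i=cams.camera_info("wrist");im=cams.read_camera("wrist");w6=cv2.imread("pics/w6.png")
a=cv2.resize(im[40:280,150:370],(440,480),interpolation=cv2.INTER_CUBIC)[:,:,::-1]  # scale 2, origin (150,40)
cv2.imwrite("pics/m7.png",np.hstack([a,cv2.resize(w6[100:580,230:560],(330,480))]))
find("wrist",dict(carrier_a=0,carrier_a_key=.072,cover=0,cover_notch=0))
go(.655,-.19,.22,166)
E
```

```text
time_s: 24.78
position: [0.6533, -0.188, 0.2142]
orientation: [-0.0, 0.788, 0.615, -0.0]
force: [-0.6, -0.3, -0.9]
width: 0.0854
grip_force: 0.0
wrist carrier_a [([0.66, -0.202], 0.78)]
wrist carrier_a_key [([0.679, -0.126], 0.96), ([0.683, -0.077], 0.23)]
wrist cover [([0.65, 0.004], 0.95)]
wrist cover_notch [([0.685, -0.074], 0.8)]
from [ 0.6538 -0.1886  0.2145] q6 -0.08 t 25.02 shift [-0.04  0.06 -0.22] rot [ 0.    0.   -0.01]
```

View pics/m7.png

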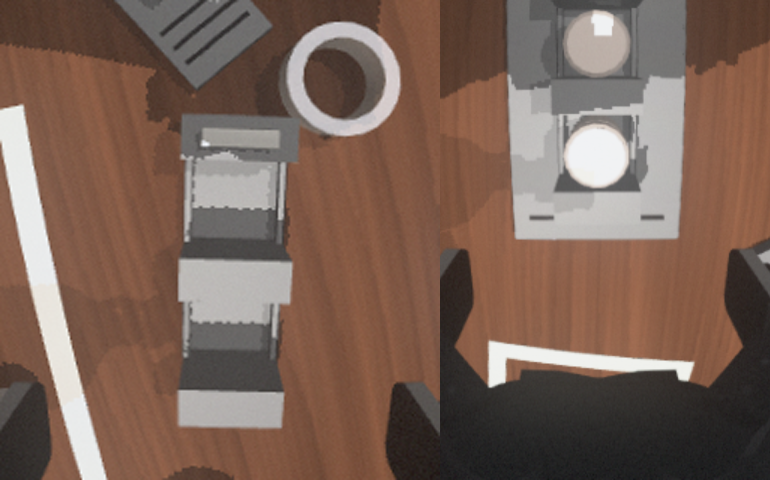

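The left half shows carrier B with its block at (235,280) and key wall at (240,138), and the tape roll clear of the finger path. The right half shows both tubs upright in carrier A's pockets.

```bash
python3 - <<'E'
from h import *
P=lambda *c:[onz("wrist",np.array(q)/2+[150,40],.072) for q in c]
m=P((180,257),(292,262),(290,303),(179,299));print(np.mean(m,0),np.linalg.norm(m[0]-m[1]))
e1=P((182,115),(299,119)); e2=P((178,426),(283,428))
a=np.mean(e1,0);b=np.mean(e2,0);c=(a+b)/2;h=np.arctan2(*(a-b)[::-1]);print(a,b,c,np.linalg.norm(a-b),np.degrees(h))
c=(c+np.mean(m,0))/2;print(c)
go(c[0],c[1],.0125,np.degrees(h)-90)
E
```

```text
[ 0.65999084 -0.2035012 ] 0.06121869864684557
[ 0.68370456 -0.11780734] [ 0.63609815 -0.29134205] [ 0.65990135 -0.20457469] 0.1799462793854221 74.65924754074415
[ 0.6599461  -0.20403795]
from [ 0.6538 -0.1886  0.2145] q6 -0.08 t 25.02 shift [-0.54  0.38  8.08] rot [0.   0.   0.22]
```

```bash
python3 -m crank '[{"x":-0.54,"y":0.38,"z":2,"rx":0,"ry":0,"rz":0.2,"hand":1},{"x":-0.54,"y":0.38,"z":4.5,"rx":0,"ry":0,"rz":0.2,"hand":1},{"x":-0.54,"y":0.38,"z":6.5,"rx":0,"ry":0,"rz":0.2,"hand":1},{"x":-0.54,"y":0.38,"z":8.1,"rx":0,"ry":0,"rz":0.2,"hand":1},{"x":-0.54,"y":0.38,"z":8.1,"rx":0,"ry":0,"rz":0.2,"hand":1},{"x":-0.54,"y":0.38,"z":8.1,"rx":0,"ry":0,"rz":0.2,"hand":1},{"x":-0.54,"y":0.38,"z":8.1,"rx":0,"ry":0,"rz":0.2,"hand":0.6},{"x":-0.54,"y":0.38,"z":8.1,"rx":0,"ry":0,"rz":0.2,"hand":0.6},{"x":-0.54,"y":0.38,"z":8.1,"rx":0,"ry":0,"rz":0.2,"hand":0.6},{"x":-0.54,"y":0.38,"z":8.1,"rx":0,"ry":0,"rz":0.2,"hand":0.6}]' 40
python3 - <<'E'
from h import *
s=telemetry.get_state();r=R.from_quat(np.r_[s["orientation"][1:],s["orientation"][0]])
print("carrier centre in tool",r.inv().apply(np.r_[.6599,-.204,s["position"][2]]-s["position"]).round(4))
E
```

```text
time_s: 26.28
position: [0.6609, -0.2049, 0.0139]
orientation: [0.001, 0.795, 0.607, 0.001]
force: [-2.1, 1.1, 9.9]
width: 0.0615
grip_force: 42.3
carrier centre in tool [ 0.0006 -0.0012 -0.    ]
```

```bash
python3 -m crank '[{"x":0,"y":0,"z":-0.5,"rx":0,"ry":0,"rz":0,"hand":0.6},{"x":0,"y":0,"z":-2,"rx":0,"ry":0,"rz":0,"hand":0.6},{"x":0,"y":0,"z":-4.5,"rx":0,"ry":0,"rz":0,"hand":0.6},{"x":0,"y":0,"z":-7,"rx":0,"ry":0,"rz":0,"hand":0.6},{"x":0,"y":0,"z":-8,"rx":0,"ry":0,"rz":0,"hand":0.6},{"x":0,"y":0,"z":-8,"rx":0,"ry":0,"rz":0,"hand":0.6}]'
python3 - <<'E'
from h import *
go(.4293,.217,.18,2.1)
E
```

```text
time_s: 27.02
position: [0.6611, -0.2051, 0.2154]
orientation: [0.002, 0.795, 0.607, 0.001]
force: [-0.2, -0.7, -2.5]
width: 0.0614
grip_force: 45.1
from [ 0.6611 -0.2051  0.2154] q6 -0.08 t 27.02 shift [ 13.84 -13.4    1.34] rot [ 0.05  0.01 -2.9 ]
```

```bash
python3 -m crank '[{"x":13.8,"y":-13.4,"z":0,"rx":0,"ry":0,"rz":-2.9,"hand":0.6},{"x":13.8,"y":-13.4,"z":0,"rx":0,"ry":0,"rz":-2.9,"hand":0.6},{"x":13.8,"y":-13.4,"z":0,"rx":0,"ry":0,"rz":-2.9,"hand":0.6},{"x":13.8,"y":-13.4,"z":0,"rx":0,"ry":0,"rz":-2.9,"hand":0.6},{"x":13.8,"y":-13.4,"z":0,"rx":0,"ry":0,"rz":-2.9,"hand":0.6},{"x":13.8,"y":-13.4,"z":0,"rx":0,"ry":0,"rz":-2.9,"hand":0.6},{"x":13.8,"y":-13.4,"z":0,"rx":0,"ry":0,"rz":-2.9,"hand":0.6},{"x":13.8,"y":-13.4,"z":0,"rx":0,"ry":0,"rz":-2.9,"hand":0.6},{"x":13.8,"y":-13.4,"z":0,"rx":0,"ry":0,"rz":-2.9,"hand":0.6},{"x":13.8,"y":-13.4,"z":0.5,"rx":0,"ry":0,"rz":-2.9,"hand":0.6},{"x":13.8,"y":-13.4,"z":1,"rx":0,"ry":0,"rz":-2.9,"hand":0.6},{"x":13.8,"y":-13.4,"z":1,"rx":0,"ry":0,"rz":-2.9,"hand":0.6}]'
python3 - <<'E'
from h import *
go(.4293,.217,.109,2.1)
E
```

```text
time_s: 28.52
position: [0.427, 0.2154, 0.1852]
orientation: [-0.001, 0.694, 0.72, -0.001]
force: [-1.2, 0.5, -1.2]
width: 0.0615
grip_force: 45.1
from [0.427  0.2154 0.1852] q6 0.37 t 28.52 shift [0.07 0.1  3.05] rot [-0.03  0.01 -0.01]
```

```bash
python3 -m crank '[{"x":0.07,"y":0.1,"z":1,"rx":0,"ry":0,"rz":0,"hand":0.6},{"x":0.07,"y":0.1,"z":1.8,"rx":0,"ry":0,"rz":0,"hand":0.6},{"x":0.07,"y":0.1,"z":2.2,"rx":0,"ry":0,"rz":0,"hand":0.6},{"x":0.07,"y":0.1,"z":2.4,"rx":0,"ry":0,"rz":0,"hand":0.6},{"x":0.07,"y":0.1,"z":2.6,"rx":0,"ry":0,"rz":0,"hand":0.6},{"x":0.07,"y":0.1,"z":2.8,"rx":0,"ry":0,"rz":0,"hand":0.6},{"x":0.07,"y":0.1,"z":2.95,"rx":0,"ry":0,"rz":0,"hand":0.6},{"x":0.07,"y":0.1,"z":3.02,"rx":0,"ry":0,"rz":0,"hand":0.6},{"x":0.07,"y":0.1,"z":3.02,"rx":0,"ry":0,"rz":0,"hand":0.6}]'
```

```text
time_s: 29.65
position: [0.43, 0.2184, 0.1112]
orientation: [-0.0, 0.694, 0.72, -0.0]
force: [0.6, -0.3, -1.5]
width: 0.0612
grip_force: 45.1
```

```bash
python3 -m crank '[{"x":0,"y":0,"z":0.05,"rx":0,"ry":0,"rz":0,"hand":0.6},{"x":0,"y":0,"z":0.05,"rx":0,"ry":0,"rz":0,"hand":1},{"x":0,"y":0,"z":0.05,"rx":0,"ry":0,"rz":0,"hand":1},{"x":0,"y":0,"z":0.05,"rx":0,"ry":0,"rz":0,"hand":1},{"x":0,"y":0,"z":-2,"rx":0,"ry":0,"rz":0,"hand":1},{"x":0,"y":0,"z":-4.5,"rx":0,"ry":0,"rz":0,"hand":1},{"x":0,"y":0,"z":-6,"rx":0,"ry":0,"rz":0,"hand":1},{"x":0,"y":0,"z":-6,"rx":0,"ry":0,"rz":0,"hand":1}]'
python3 - <<'E'
from h import *
i=cams.camera_info("wrist");im=cams.read_camera("wrist");np.save("w8.npy",i["world_to_cam"]);cv2.imwrite("pics/w8.png",im[:,:,::-1])
find("wrist",dict(carrier_a=.096,carrier_a_key=.168))
t=cams.read_camera("top");tubs(t)
print(onz("top",np.array([515,361])/1.5,.066))
go(.467,-.2801,.13,2.1)
E
```

```text
time_s: 30.65
position: [0.4316, 0.2191, 0.2641]
orientation: [0.001, 0.694, 0.72, 0.003]
force: [0.9, 0.5, -0.9]
width: 0.0853
grip_force: 0.0
wrist carrier_a [([0.429, 0.218], 0.68)]
wrist carrier_a_key [([0.426, 0.298], 0.88)]
tub 0.3182 -0.2193 diam 120.1
tub 0.3374 -0.0628 diam 27.0
tub 0.4115 -0.3531 diam 63.4
tub 0.4668 -0.28 diam 44.5
tub 0.4328 -0.0657 diam 125.0
tub 0.5317 -0.1063 diam 77.2
[ 0.41294809 -0.34384456]
from [0.4294 0.2181 0.2601] q6 0.37 t 30.85 shift [-19.97   0.78   5.22] rot [-0.02  0.01  0.  ]
```

```bash
python3 -m crank '[{"x":-20,"y":0.8,"z":0,"rx":0,"ry":0,"rz":0,"hand":1},{"x":-20,"y":0.8,"z":0,"rx":0,"ry":0,"rz":0,"hand":1},{"x":-20,"y":0.8,"z":0,"rx":0,"ry":0,"rz":0,"hand":1},{"x":-20,"y":0.8,"z":5.2,"rx":0,"ry":0,"rz":0,"hand":1},{"x":-20,"y":0.8,"z":5.2,"rx":0,"ry":0,"rz":0,"hand":1},{"x":-20,"y":0.8,"z":5.2,"rx":0,"ry":0,"rz":0,"hand":1},{"x":-20,"y":0.8,"z":5.2,"rx":0,"ry":0,"rz":0,"hand":1},{"x":-20,"y":0.8,"z":5.2,"rx":0,"ry":0,"rz":0,"hand":1},{"x":-20,"y":0.8,"z":5.2,"rx":0,"ry":0,"rz":0,"hand":1},{"x":-20,"y":0.8,"z":5.2,"rx":0,"ry":0,"rz":0,"hand":1},{"x":-20,"y":0.8,"z":5.2,"rx":0,"ry":0,"rz":0,"hand":1}]'
python3 - <<'E'
from h import *
i=cams.camera_info("wrist");im=cams.read_camera("wrist")
c=(proj("wrist",[.4669,-.28,.066],i)).astype(int);print(c*1.5)
tubs(im,"wrist",(c[0]-45,c[1]-45,c[0]+45,c[1]+45),.066,i)
go(.4669,-.28,.002,2.1)
E
```

```text
time_s: 32.22
position: [0.4681, -0.2794, 0.131]
orientation: [-0.001, 0.694, 0.72, -0.0]
force: [-0.6, 0.3, -0.3]
width: 0.0854
grip_force: 0.0
[385.5 283.5]
tub 0.5004 -0.2934 diam 53.4
tub 0.4662 -0.2786 diam 42.4
from [ 0.4683 -0.2793  0.1313] q6 -0.63 t 32.27 shift [-0.03 -0.06  5.17] rot [-0.   -0.    0.01]
```

```bash
python3 -m crank '[{"x":0,"y":-0.06,"z":2,"rx":0,"ry":0,"rz":0,"hand":1},{"x":0,"y":-0.06,"z":4,"rx":0,"ry":0,"rz":0,"hand":1},{"x":0,"y":-0.06,"z":5.2,"rx":0,"ry":0,"rz":0,"hand":1},{"x":0,"y":-0.06,"z":5.2,"rx":0,"ry":0,"rz":0,"hand":1},{"x":0,"y":-0.06,"z":5.2,"rx":0,"ry":0,"rz":0,"hand":1},{"x":0,"y":-0.06,"z":5.2,"rx":0,"ry":0,"rz":0,"hand":0.4},{"x":0,"y":-0.06,"z":5.2,"rx":0,"ry":0,"rz":0,"hand":0.4},{"x":0,"y":-0.06,"z":5.2,"rx":0,"ry":0,"rz":0,"hand":0.4},{"x":0,"y":-0.06,"z":5.2,"rx":0,"ry":0,"rz":0,"hand":0.4},{"x":0,"y":-0.06,"z":5.2,"rx":0,"ry":0,"rz":0,"hand":0.4}]' 30
python3 - <<'E'
from h import *
# carrier B centre from its walls in w8 (top plane z=.168): bright block/wall edges along its midline
im=cv2.imread("pics/w8.png");i=cams.camera_info("wrist");i["world_to_cam"]=np.load("w8.npy")
u=np.array([-.0366,.9993]);v=np.array([.9993,.0366]);c=np.array([.4293,.2176])
for off in(0,.0245):
  xs=np.arange(-.10,.101,.002);print(off,[(int(round(x*1e3)),int(cv2.cvtColor(im,cv2.COLOR_BGR2GRAY)[tuple(proj("wrist",np.r_[c+u*x+v*off,.168],i).round().astype(int)[::-1])])) for x in xs if 6<=abs(x*1e3)<=20 or abs(x*1e3)>84])
go(.4278,.2565-.001,.24,2.1)
E
```

```text
time_s: 33.52
position: [0.4675, -0.2809, 0.0023]
orientation: [0.001, 0.694, 0.72, 0.0]
force: [-1.1, 1.8, 12.5]
width: 0.0453
grip_force: 28.8
0 [(-100, 113), (-98, 114), (-96, 115), (-94, 113), (-92, 114), (-90, 114), (-88, 148), (-86, 193), (-20, 206), (-18, 207), (-16, 208), (-14, 210), (-12, 209), (-10, 198), (-8, 187), (6, 210), (8, 207), (10, 210), (12, 212), (14, 154), (16, 84), (18, 86), (84, 244), (86, 220), (88, 204), (90, 204), (92, 187), (94, 88), (96, 60), (98, 122), (100, 126)]
0.0245 [(-100, 123), (-98, 122), (-96, 124), (-94, 124), (-92, 123), (-90, 122), (-88, 148), (-86, 190), (-20, 203), (-18, 202), (-16, 203), (-14, 204), (-12, 205), (-10, 206), (-8, 202), (6, 204), (8, 205), (10, 206), (12, 206), (14, 138), (16, 84), (18, 82), (84, 124), (86, 127), (88, 126), (90, 126), (92, 126), (94, 72), (96, 69), (98, 126), (100, 124)]
from [ 0.4675 -0.2809  0.0023] q6 -0.63 t 33.52 shift [21.49 -0.79 -9.53] rot [0.01 0.01 0.  ]
```

```bash
python3 -m crank '[{"x":0,"y":0,"z":-1.5,"rx":0,"ry":0,"rz":0,"hand":0.4},{"x":0,"y":0,"z":-4,"rx":0,"ry":0,"rz":0,"hand":0.4},{"x":2,"y":0,"z":-6,"rx":0,"ry":0,"rz":0,"hand":0.4},{"x":21.55,"y":-0.79,"z":-9.5,"rx":0,"ry":0,"rz":0,"hand":0.4},{"x":21.55,"y":-0.79,"z":-9.5,"rx":0,"ry":0,"rz":0,"hand":0.4},{"x":21.55,"y":-0.79,"z":-9.5,"rx":0,"ry":0,"rz":0,"hand":0.4},{"x":21.55,"y":-0.79,"z":-9.5,"rx":0,"ry":0,"rz":0,"hand":0.4},{"x":21.55,"y":-0.79,"z":-9.5,"rx":0,"ry":0,"rz":0,"hand":0.4},{"x":21.55,"y":-0.79,"z":-9.5,"rx":0,"ry":0,"rz":0,"hand":0.4},{"x":21.55,"y":-0.79,"z":-9.5,"rx":0,"ry":0,"rz":0,"hand":0.4},{"x":21.55,"y":-0.79,"z":-9.5,"rx":0,"ry":0,"rz":0,"hand":0.4},{"x":21.55,"y":-0.79,"z":-9.5,"rx":0,"ry":0,"rz":0,"hand":0.4}]'
python3 - <<'E'
from h import *
go(.4278,.2573,.103,2.1)
E
```

```text
time_s: 35.02
position: [0.4271, 0.2609, 0.2398]
orientation: [0.0, 0.692, 0.721, 0.001]
force: [0.3, -0.9, -1.0]
width: 0.0454
grip_force: 31.4
from [0.4271 0.2609 0.2398] q6 0.45 t 35.02 shift [-0.15  0.01  5.47] rot [ 0.02 -0.01  0.04]
```

```bash
python3 -m crank '[{"x":0,"y":0,"z":1,"rx":0,"ry":0,"rz":0,"hand":0.4},{"x":0,"y":0,"z":1,"rx":0,"ry":0,"rz":0,"hand":0.4},{"x":0,"y":0,"z":1,"rx":0,"ry":0,"rz":0,"hand":0.4}]'
python3 - <<'E'
from h import *
go(.4278,.2573,.103,2.1)
E
```

```text
time_s: 35.4
position: [0.4276, 0.2565, 0.2143]
orientation: [0.0, 0.694, 0.72, 0.0]
force: [0.0, -0.1, -0.4]
width: 0.0451
grip_force: 31.4
from [0.4276 0.2565 0.2143] q6 0.44 t 35.4 shift [0.03 0.01 4.45] rot [ 0.    0.   -0.01]
```

```bash
python3 -m crank '[{"x":0.03,"y":0,"z":1.5,"rx":0,"ry":0,"rz":0,"hand":0.4},{"x":0.03,"y":0,"z":2.5,"rx":0,"ry":0,"rz":0,"hand":0.4},{"x":0.03,"y":0,"z":3.4,"rx":0,"ry":0,"rz":0,"hand":0.4},{"x":0.03,"y":0,"z":4.1,"rx":0,"ry":0,"rz":0,"hand":0.4},{"x":0.03,"y":0,"z":4.43,"rx":0,"ry":0,"rz":0,"hand":0.4},{"x":0.03,"y":0,"z":4.43,"rx":0,"ry":0,"rz":0,"hand":0.4},{"x":0.03,"y":0,"z":4.43,"rx":0,"ry":0,"rz":0,"hand":0.4}]'
python3 -m crank '[{"x":0,"y":0,"z":0,"rx":0,"ry":0,"rz":0,"hand":0.85},{"x":0,"y":0,"z":0,"rx":0,"ry":0,"rz":0,"hand":0.85},{"x":0,"y":0,"z":0,"rx":0,"ry":0,"rz":0,"hand":0.85},{"x":0,"y":0,"z":-1.5,"rx":0,"ry":0,"rz":0,"hand":1},{"x":0,"y":0,"z":-4,"rx":0,"ry":0,"rz":0,"hand":1},{"x":0,"y":0,"z":-5,"rx":0,"ry":0,"rz":0,"hand":1},{"x":0,"y":0,"z":-5,"rx":0,"ry":0,"rz":0,"hand":1}]'
python3 - <<'E'
from h import *
go(.413,-.342,.13,2.1)
E
```

```text
time_s: 36.28
position: [0.4278, 0.2579, 0.1037]
orientation: [0.0, 0.694, 0.72, 0.0]
force: [0.2, 0.4, -0.5]
width: 0.0455
grip_force: 31.7
time_s: 37.15
position: [0.4284, 0.2584, 0.23]
orientation: [0.001, 0.694, 0.72, 0.002]
force: [-0.2, -0.1, 0.4]
width: 0.0853
grip_force: 0.0
from [0.4284 0.2584 0.23  ] q6 0.45 t 37.15 shift [-23.98  -1.52   3.95] rot [ 0.03 -0.02  0.  ]
```

```bash
python3 -m crank '[{"x":-24,"y":-1.5,"z":0,"rx":0,"ry":0,"rz":0,"hand":1},{"x":-24,"y":-1.5,"z":0,"rx":0,"ry":0,"rz":0,"hand":1},{"x":-24,"y":-1.5,"z":0,"rx":0,"ry":0,"rz":0,"hand":1},{"x":-24,"y":-1.5,"z":0,"rx":0,"ry":0,"rz":0,"hand":1},{"x":-24,"y":-1.5,"z":0,"rx":0,"ry":0,"rz":0,"hand":1},{"x":-24,"y":-1.5,"z":4,"rx":0,"ry":0,"rz":0,"hand":1},{"x":-24,"y":-1.5,"z":4,"rx":0,"ry":0,"rz":0,"hand":1},{"x":-24,"y":-1.5,"z":4,"rx":0,"ry":0,"rz":0,"hand":1},{"x":-24,"y":-1.5,"z":4,"rx":0,"ry":0,"rz":0,"hand":1},{"x":-24,"y":-1.5,"z":4,"rx":0,"ry":0,"rz":0,"hand":1},{"x":-24,"y":-1.5,"z":4,"rx":0,"ry":0,"rz":0,"hand":1},{"x":-24,"y":-1.5,"z":4,"rx":0,"ry":0,"rz":0,"hand":1}]'
python3 - <<'E'
from h import *
i=cams.camera_info("wrist");im=cams.read_camera("wrist");np.save("w9.npy",i["world_to_cam"]);cv2.imwrite("pics/w9.png",im[:,:,::-1])
c=(proj("wrist",[.413,-.342,.066],i)).astype(int);print(c*1.5)
tubs(im,"wrist",(c[0]-45,c[1]-45,c[0]+45,c[1]+45),.066,i)
find("wrist",dict(tub_1=.033),"search_frame")
go(.413,-.342,.002,2.1)
E
```

```text
time_s: 38.65
position: [0.4111, -0.3424, 0.127]
orientation: [-0.001, 0.694, 0.72, 0.0]
force: [-0.5, 0.3, -0.7]
width: 0.0853
grip_force: 0.0
[391.5 283.5]
tub 0.4345 -0.3677 diam 37.5
tub 0.3901 -0.3596 diam 33.7
tub 0.4122 -0.3421 diam 42.4
wrist tub_1 [([0.411, -0.349], 0.88), ([0.414, -0.47], 0.75), ([0.504, -0.499], 0.68)]
from [ 0.4118 -0.342   0.1278] q6 -0.79 t 38.75 shift [-0.    0.05  5.03] rot [-0.   -0.01  0.01]
```

```bash
python3 -m crank '[{"x":0,"y":0.04,"z":2,"rx":0,"ry":0,"rz":0,"hand":1},{"x":0,"y":0.04,"z":4,"rx":0,"ry":0,"rz":0,"hand":1},{"x":0,"y":0.04,"z":5.05,"rx":0,"ry":0,"rz":0,"hand":1},{"x":0,"y":0.04,"z":5.05,"rx":0,"ry":0,"rz":0,"hand":1},{"x":0,"y":0.04,"z":5.05,"rx":0,"ry":0,"rz":0,"hand":1},{"x":0,"y":0.04,"z":5.05,"rx":0,"ry":0,"rz":0,"hand":0.4},{"x":0,"y":0.04,"z":5.05,"rx":0,"ry":0,"rz":0,"hand":0.4},{"x":0,"y":0.04,"z":5.05,"rx":0,"ry":0,"rz":0,"hand":0.4},{"x":0,"y":0.04,"z":5.05,"rx":0,"ry":0,"rz":0,"hand":0.4},{"x":0,"y":0.04,"z":5.05,"rx":0,"ry":0,"rz":0,"hand":0.4}]' 30
python3 - <<'E'
from h import *
s=telemetry.get_state()["position"];print("off",-.3421-s[1])
go(.4306,.1806-(-.3421-s[1]),.24,2.1)
E
```

```text
time_s: 40.0
position: [0.4134, -0.3435, 0.0027]
orientation: [0.001, 0.694, 0.72, 0.0]
force: [-0.0, 2.8, 13.0]
width: 0.0451
grip_force: 28.9
off 0.0013709030116133003
from [ 0.4134 -0.3435  0.0027] q6 -0.79 t 40.0 shift [20.86  1.47 -9.51] rot [0.01 0.01 0.  ]
```

```bash
python3 -m crank '[{"x":0,"y":0,"z":-1.5,"rx":0,"ry":0,"rz":0,"hand":0.4},{"x":0,"y":0,"z":-4,"rx":0,"ry":0,"rz":0,"hand":0.4},{"x":2,"y":0,"z":-6,"rx":0,"ry":0,"rz":0,"hand":0.4},{"x":20.9,"y":1.47,"z":-9.5,"rx":0,"ry":0,"rz":0,"hand":0.4},{"x":20.9,"y":1.47,"z":-9.5,"rx":0,"ry":0,"rz":0,"hand":0.4},{"x":20.9,"y":1.47,"z":-9.5,"rx":0,"ry":0,"rz":0,"hand":0.4},{"x":20.9,"y":1.47,"z":-9.5,"rx":0,"ry":0,"rz":0,"hand":0.4},{"x":20.9,"y":1.47,"z":-9.5,"rx":0,"ry":0,"rz":0,"hand":0.4},{"x":20.9,"y":1.47,"z":-9.5,"rx":0,"ry":0,"rz":0,"hand":0.4},{"x":20.9,"y":1.47,"z":-9.5,"rx":0,"ry":0,"rz":0,"hand":0.4},{"x":20.9,"y":1.47,"z":-9.5,"rx":0,"ry":0,"rz":0,"hand":0.4},{"x":20.9,"y":1.47,"z":-9.5,"rx":0,"ry":0,"rz":0,"hand":0.4}]'
python3 -m crank '[{"x":0,"y":0,"z":1,"rx":0,"ry":0,"rz":0,"hand":0.4},{"x":0,"y":0,"z":1,"rx":0,"ry":0,"rz":0,"hand":0.4},{"x":0,"y":0,"z":1,"rx":0,"ry":0,"rz":0,"hand":0.4}]'
python3 - <<'E'
from h import *
go(.4306,.1792,.103,2.1)
E
```

```text
time_s: 41.5
position: [0.4307, 0.1835, 0.2402]
orientation: [0.0, 0.693, 0.721, 0.001]
force: [-0.5, -0.5, 0.3]
width: 0.0451
grip_force: 31.4
time_s: 41.88
position: [0.4306, 0.1799, 0.2148]
orientation: [0.0, 0.694, 0.72, -0.0]
force: [0.5, 0.8, -0.9]
width: 0.0452
grip_force: 31.4
from [0.4306 0.1799 0.2148] q6 0.29 t 41.88 shift [-0.03 -0.    4.47] rot [ 0.    0.   -0.01]
```

```bash
python3 -m crank '[{"x":-0.03,"y":0,"z":1.5,"rx":0,"ry":0,"rz":0,"hand":0.4},{"x":-0.03,"y":0,"z":2.5,"rx":0,"ry":0,"rz":0,"hand":0.4},{"x":-0.03,"y":0,"z":3.4,"rx":0,"ry":0,"rz":0,"hand":0.4},{"x":-0.03,"y":0,"z":4.1,"rx":0,"ry":0,"rz":0,"hand":0.4},{"x":-0.03,"y":0,"z":4.43,"rx":0,"ry":0,"rz":0,"hand":0.4},{"x":-0.03,"y":0,"z":4.43,"rx":0,"ry":0,"rz":0,"hand":0.4},{"x":-0.03,"y":0,"z":4.43,"rx":0,"ry":0,"rz":0,"hand":0.4}]'
python3 -m crank '[{"x":0,"y":0,"z":0,"rx":0,"ry":0,"rz":0,"hand":0.85},{"x":0,"y":0,"z":0,"rx":0,"ry":0,"rz":0,"hand":0.85},{"x":0,"y":0,"z":0,"rx":0,"ry":0,"rz":0,"hand":0.85},{"x":0,"y":0,"z":-1.5,"rx":0,"ry":0,"rz":0,"hand":1},{"x":0,"y":0,"z":-4,"rx":0,"ry":0,"rz":0,"hand":1},{"x":0,"y":0,"z":-6,"rx":0,"ry":0,"rz":0,"hand":1},{"x":0,"y":0,"z":-6,"rx":0,"ry":0,"rz":0,"hand":1}]'
python3 - <<'E'
from h import *
im=cams.read_camera("wrist");cv2.imwrite("pics/w10.png",im[:,:,::-1])
t=cams.read_camera("top");cv2.imwrite("pics/t10.png",t[:,:,::-1])
find("top",dict(cover=0,cover_notch=0))
rect("top",t,(195,140,262,190),.018,(0,0,60),(180,60,255))
go(.65,.003,.22,26)
E
```

```text
time_s: 42.75
position: [0.431, 0.1797, 0.1042]
orientation: [0.0, 0.694, 0.72, 0.0]
force: [0.1, -0.1, -1.1]
width: 0.0454
grip_force: 31.5
time_s: 43.62
position: [0.4325, 0.1804, 0.2572]
orientation: [0.002, 0.694, 0.72, 0.003]
force: [0.4, 0.5, 0.4]
width: 0.0854
grip_force: 0.0
top cover [([0.652, 0.001], 0.91)]
top cover_notch [([0.683, -0.068], 0.92)]
rect 0.65 0.0014 size 183 66 heading 116.4
from [0.4297 0.1794 0.2524] q6 0.29 t 43.83 shift [-7.37  8.55  1.29] rot [-0.02  0.   -3.98]
```

```bash
python3 -m crank '[{"x":-7.4,"y":8.55,"z":0,"rx":0,"ry":0,"rz":-4.05,"hand":1},{"x":-7.4,"y":8.55,"z":0,"rx":0,"ry":0,"rz":-4.05,"hand":1},{"x":-7.4,"y":8.55,"z":1.3,"rx":0,"ry":0,"rz":-4.05,"hand":1},{"x":-7.4,"y":8.55,"z":1.3,"rx":0,"ry":0,"rz":-4.05,"hand":1},{"x":-7.4,"y":8.55,"z":1.3,"rx":0,"ry":0,"rz":-4.05,"hand":1},{"x":-7.4,"y":8.55,"z":1.3,"rx":0,"ry":0,"rz":-4.05,"hand":1},{"x":-7.4,"y":8.55,"z":1.3,"rx":0,"ry":0,"rz":-4.05,"hand":1},{"x":-7.4,"y":8.55,"z":1.3,"rx":0,"ry":0,"rz":-4.05,"hand":1}]'
python3 - <<'E'
from h import *
i=cams.camera_info("wrist");im=cams.read_camera("wrist")
a=cv2.resize(im[30:270,130:390],(520,480),interpolation=cv2.INTER_CUBIC)[:,:,::-1]
b=cv2.imread("pics/w10.png")[40:280,170:310]
cv2.imwrite("pics/m11.png",np.hstack([a,cv2.resize(b,(280,480))]))
rect("wrist",im,(150,60,370,235),.018,(0,0,60),(180,60,255),i)
go(.65,.0014,.1,26.4)
E
```

```text
time_s: 44.82
position: [0.65, 0.0034, 0.2208]
orientation: [-0.0, 0.527, 0.85, -0.0]
force: [-0.5, 0.3, 0.7]
width: 0.0857
grip_force: 0.0
rect 0.6504 0.0017 size 181 64 heading 116.7
from [0.6502 0.0035 0.2211] q6 -0.5 t 44.88 shift [-0.07 -0.05  4.84] rot [-0.   -0.    0.01]
```

View pics/m11.png

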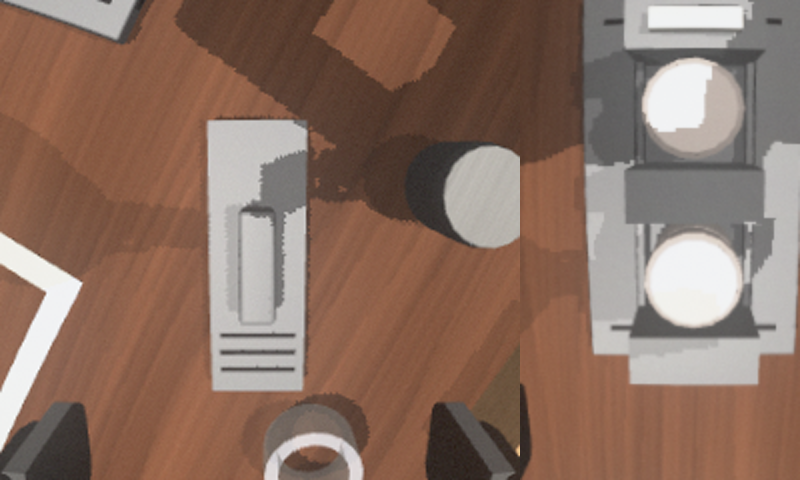

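The cover is clear, with its grip bar at (257,265), ribs at (257,350) and the can's lid to the right at (485,195). The right panel shows the last two tubs upright in carrier B's pockets, with its key at (695,17). I'll grip the bar.

```bash
python3 -m crank '[{"x":-0.07,"y":-0.05,"z":2.5,"rx":0,"ry":0,"rz":0,"hand":0.7},{"x":-0.07,"y":-0.05,"z":5,"rx":0,"ry":0,"rz":0,"hand":0.7},{"x":-0.07,"y":-0.05,"z":7,"rx":0,"ry":0,"rz":0,"hand":0.7},{"x":-0.07,"y":-0.05,"z":8.3,"rx":0,"ry":0,"rz":0,"hand":0.7},{"x":-0.07,"y":-0.05,"z":8.95,"rx":0,"ry":0,"rz":0,"hand":0.7},{"x":-0.07,"y":-0.05,"z":8.95,"rx":0,"ry":0,"rz":0,"hand":0.7},{"x":-0.07,"y":-0.05,"z":8.95,"rx":0,"ry":0,"rz":0,"hand":0.15},{"x":-0.07,"y":-0.05,"z":8.95,"rx":0,"ry":0,"rz":0,"hand":0.15},{"x":-0.07,"y":-0.05,"z":8.95,"rx":0,"ry":0,"rz":0,"hand":0.15},{"x":-0.07,"y":-0.05,"z":8.95,"rx":0,"ry":0,"rz":0,"hand":0.15},{"x":-0.07,"y":-0.05,"z":8.95,"rx":0,"ry":0,"rz":0,"hand":0.15},{"x":-0.07,"y":-0.05,"z":8.95,"rx":0,"ry":0,"rz":0,"hand":0.15}]' 40
```

```text
time_s: 46.38
position: [0.6516, 0.0005, -0.0012]
orientation: [0.001, 0.527, 0.85, 0.001]
force: [-0.9, 1.1, 8.9]
width: 0.0214
grip_force: 39.7
```

```bash
python3 -m crank '[{"x":0,"y":0,"z":-0.6,"rx":0,"ry":0,"rz":0,"hand":0.15},{"x":0,"y":0,"z":-2.5,"rx":0,"ry":0,"rz":0,"hand":0.15},{"x":0,"y":0,"z":-5,"rx":0,"ry":0,"rz":-1,"hand":0.15},{"x":0,"y":0,"z":-7.5,"rx":0,"ry":0,"rz":-2.5,"hand":0.15},{"x":0,"y":0,"z":-9.5,"rx":0,"ry":0,"rz":-4,"hand":0.15},{"x":0,"y":0,"z":-10.8,"rx":0,"ry":0,"rz":-5.5,"hand":0.15},{"x":0,"y":0,"z":-10.8,"rx":0,"ry":0,"rz":-7,"hand":0.15},{"x":0,"y":0,"z":-10.8,"rx":0,"ry":0,"rz":-8.5,"hand":0.15},{"x":0,"y":0,"z":-10.8,"rx":0,"ry":0,"rz":-10,"hand":0.15},{"x":0,"y":0,"z":-10.8,"rx":0,"ry":0,"rz":-11.5,"hand":0.15},{"x":0,"y":0,"z":-10.8,"rx":0,"ry":0,"rz":-13,"hand":0.15},{"x":0,"y":0,"z":-10.8,"rx":0,"ry":0,"rz":-13,"hand":0.15}]'
python3 - <<'E'
from h import *
go(.4292,.2212,.23,182.1)
E
```

```text
time_s: 47.88
position: [0.6504, 0.0005, 0.2683]
orientation: [0.0, -0.125, 0.992, -0.0]
force: [-0.5, -0.3, -1.4]
width: 0.0214
grip_force: 39.7
from [6.504e-01 5.000e-04 2.683e-01] q6 -1.87 t 47.88 shift [ 6.38 10.75  1.52] rot [-1.000e-02  0.000e+00 -1.296e+01]
```

```bash
python3 -m crank '[{"x":2,"y":3.4,"z":0,"rx":0,"ry":0,"rz":-1.7,"hand":0.15},{"x":4,"y":6.8,"z":0,"rx":0,"ry":0,"rz":-3.4,"hand":0.15},{"x":6.4,"y":10.75,"z":0,"rx":0,"ry":0,"rz":-5,"hand":0.15},{"x":6.4,"y":10.75,"z":0,"rx":0,"ry":0,"rz":-6.7,"hand":0.15},{"x":6.4,"y":10.75,"z":0,"rx":0,"ry":0,"rz":-8.4,"hand":0.15},{"x":6.4,"y":10.75,"z":0,"rx":0,"ry":0,"rz":-10,"hand":0.15},{"x":6.4,"y":10.75,"z":0,"rx":0,"ry":0,"rz":-11.6,"hand":0.15},{"x":6.4,"y":10.75,"z":0,"rx":0,"ry":0,"rz":-12.96,"hand":0.15},{"x":6.4,"y":10.75,"z":0.8,"rx":0,"ry":0,"rz":-12.96,"hand":0.15},{"x":6.4,"y":10.75,"z":1.5,"rx":0,"ry":0,"rz":-12.96,"hand":0.15},{"x":6.4,"y":10.75,"z":1.5,"rx":0,"ry":0,"rz":-12.96,"hand":0.15},{"x":6.4,"y":10.75,"z":1.5,"rx":0,"ry":0,"rz":-12.96,"hand":0.15}]'
python3 - <<'E'
from h import *
im=cams.read_camera("wrist");cv2.imwrite("pics/w12.png",im[:,:,::-1])
go(.4292,.2212,.166,182.1)
E
```

```text
time_s: 49.38
position: [0.429, 0.2211, 0.2306]
orientation: [-0.0, 0.72, -0.694, 0.0]
force: [0.1, -0.1, -1.8]
width: 0.0212
grip_force: 40.0
from [0.4291 0.2211 0.2307] q6 -2.77 t 49.42 shift [-0.    0.    2.59] rot [-0.01  0.   -0.  ]
```

```bash
python3 -m crank '[{"x":0,"y":0,"z":0.8,"rx":0,"ry":0,"rz":0,"hand":0.15},{"x":0,"y":0,"z":1.5,"rx":0,"ry":0,"rz":0,"hand":0.15},{"x":0,"y":0,"z":1.8,"rx":0,"ry":0,"rz":0,"hand":0.15},{"x":0,"y":0,"z":2,"rx":0,"ry":0,"rz":0,"hand":0.15},{"x":0,"y":0,"z":2.2,"rx":0,"ry":0,"rz":0,"hand":0.15},{"x":0,"y":0,"z":2.4,"rx":0,"ry":0,"rz":0,"hand":0.15},{"x":0,"y":0,"z":2.55,"rx":0,"ry":0,"rz":0,"hand":0.15},{"x":0,"y":0,"z":2.6,"rx":0,"ry":0,"rz":0,"hand":0.15},{"x":0,"y":0,"z":2.6,"rx":0,"ry":0,"rz":0,"hand":0.15}]'
```

```text
time_s: 50.55
position: [0.4294, 0.2212, 0.1665]
orientation: [-0.001, 0.72, -0.694, 0.001]
force: [-7.8, -4.8, 37.6]
width: 0.0213
grip_force: 45.2
```

```bash
python3 -m crank '[{"x":0,"y":0,"z":-0.06,"rx":0,"ry":0,"rz":0,"hand":0.15},{"x":0,"y":0,"z":-0.06,"rx":0,"ry":0,"rz":0,"hand":0.7},{"x":0,"y":0,"z":-0.06,"rx":0,"ry":0,"rz":0,"hand":0.7},{"x":0,"y":0,"z":-0.06,"rx":0,"ry":0,"rz":0,"hand":0.7},{"x":0,"y":0,"z":-1.5,"rx":0,"ry":0,"rz":0,"hand":0.7},{"x":0,"y":0,"z":-4,"rx":0,"ry":0,"rz":0,"hand":0.7},{"x":0,"y":0,"z":-4,"rx":0,"ry":0,"rz":0,"hand":0.7}]'
python3 - <<'E'
from h import *
i=cams.camera_info("wrist");im=cams.read_camera("wrist");cv2.imwrite("pics/w13.png",im[:,:,::-1]);sc=cams.read_camera("scene");cv2.imwrite("pics/s13.png",sc[:,:,::-1])
t=cams.read_camera("top");cv2.imwrite("pics/t13.png",t[:,:,::-1])
c=proj("scene",[.429,.218,.12]).astype(int);print(c)
# expected vs seen: scene corners of cover top at z .186
for a in(90,-90):
  for b in(31,-31): print(a,b,proj("scene",[.4292-.0366*a/1e3+b/1e3,.2196+.9993*a/1e3,.186]).round(0))
a=cv2.resize(sc[c[1]-75:c[1]+75,c[0]-65:c[0]+65],(520,600),interpolation=cv2.INTER_CUBIC)
b=cv2.resize(im[20:290,150:370],(280,344));b=np.vstack([b,np.zeros((256,280,3),np.uint8)])
cv2.imwrite("pics/m13.png",np.hstack([a,b])[:,:,::-1])
E
```

```text
time_s: 51.42
position: [0.431, 0.222, 0.2687]
orientation: [-0.003, 0.72, -0.694, 0.001]
force: [-0.2, 0.5, -0.9]
width: 0.0598
grip_force: 0.0
[255 127]
90 31 [273. 102.]
90 -31 [259.  98.]
-90 31 [253. 129.]
-90 -31 [237. 124.]
```

View pics/m13.png

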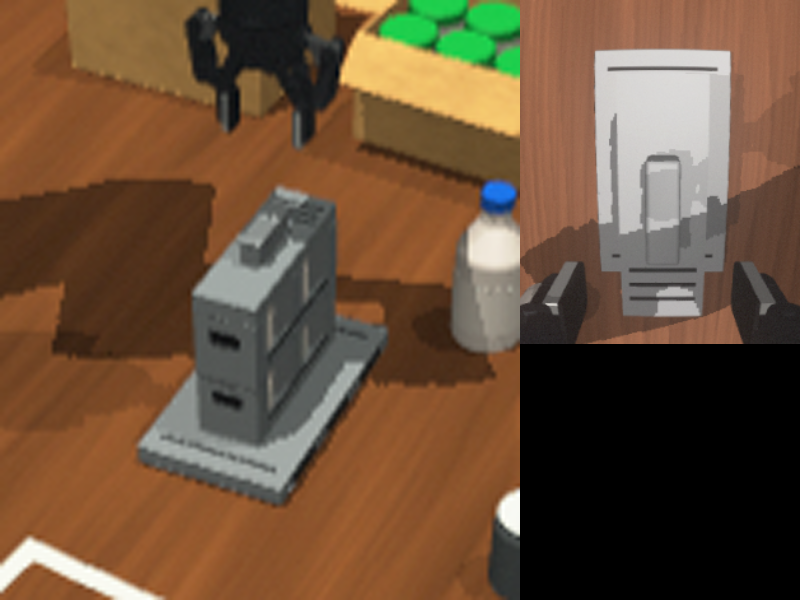

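The stack stands level: both carriers nest (dark end slots at (225,342) and (227,400)), and the cover's ribs lie at the key end. Now I'll turn the wrist half round so the camera side faces away from the stack, and move beyond the base's +y end.

```bash
python3 -m crank '[{"x":-2,"y":0,"z":0,"rx":0,"ry":0,"rz":1.7,"hand":1},{"x":-4.5,"y":0,"z":0,"rx":0,"ry":0,"rz":3.4,"hand":1},{"x":-6.8,"y":0,"z":0,"rx":0,"ry":0,"rz":5.1,"hand":1},{"x":-6.8,"y":0,"z":0,"rx":0,"ry":0,"rz":6.8,"hand":1},{"x":-6.8,"y":0,"z":0,"rx":0,"ry":0,"rz":8.5,"hand":1},{"x":-6.8,"y":0,"z":0,"rx":0,"ry":0,"rz":10.2,"hand":1},{"x":-6.8,"y":0,"z":0,"rx":0,"ry":0,"rz":11.9,"hand":1},{"x":-6.8,"y":0,"z":0,"rx":0,"ry":0,"rz":13.6,"hand":1},{"x":-6.8,"y":0,"z":0,"rx":0,"ry":0,"rz":15,"hand":1},{"x":-6.8,"y":0,"z":0,"rx":0,"ry":0,"rz":16,"hand":1},{"x":-6.8,"y":0,"z":0,"rx":0,"ry":0,"rz":16,"hand":1}]'
python3 - <<'E'
from h import *
go(.4365,.40,.22,2.1)
s=telemetry.get_state();print(s["qpos"].round(4).tolist(),s["position"].round(4).tolist())
E
```

```text
time_s: 52.95
position: [0.4217, 0.3904, 0.2632]
orientation: [-0.001, 0.033, 0.999, -0.001]
force: [-0.4, -0.3, -0.4]
width: 0.0853
grip_force: 0.0
from [0.4217 0.3904 0.2632] q6 -0.81 t 52.95 shift [-0.57  0.43  1.72] rot [-0.03 -0.   14.02]
[0.6941, 0.3176, 1.6944, 0.0, 1.1322, -0.8104] [0.4217, 0.3904, 0.2632]
```

```bash
python3 -m crank '[{"x":-0.57,"y":0.43,"z":0,"rx":0,"ry":0,"rz":1.7,"hand":1},{"x":-0.57,"y":0.43,"z":0,"rx":0,"ry":0,"rz":3.4,"hand":1},{"x":-0.57,"y":0.43,"z":0,"rx":0,"ry":0,"rz":5.1,"hand":1},{"x":-0.57,"y":0.43,"z":0,"rx":0,"ry":0,"rz":6.8,"hand":1},{"x":-0.57,"y":0.43,"z":0,"rx":0,"ry":0,"rz":8.5,"hand":1},{"x":-0.57,"y":0.43,"z":0,"rx":0,"ry":0,"rz":10.2,"hand":1},{"x":-0.57,"y":0.43,"z":0,"rx":0,"ry":0,"rz":11.9,"hand":1},{"x":-0.57,"y":0.43,"z":0,"rx":0,"ry":0,"rz":13.3,"hand":1},{"x":-0.57,"y":0.43,"z":0,"rx":0,"ry":0,"rz":14,"hand":1},{"x":-0.57,"y":0.43,"z":0,"rx":0,"ry":0,"rz":14,"hand":1}]'
python3 - <<'E'
from cell import telemetry
s=telemetry.get_state();print(s["qpos"].round(4).tolist(),s["position"].round(4).tolist())
E
python3 -m crank '[{"x":0,"y":0,"z":0,"rx":0,"ry":-1.2,"rz":0,"hand":1},{"x":0,"y":0,"z":0,"rx":0,"ry":-2,"rz":0,"hand":1},{"x":0,"y":0,"z":0,"rx":0,"ry":-2,"rz":0,"hand":1},{"x":0,"y":0,"z":0,"rx":0,"ry":-2,"rz":0,"hand":1}]'
python3 - <<'E'
from h import *
s=telemetry.get_state();print(s["qpos"].round(4).tolist(),s["position"].round(4).tolist(),R.from_quat(np.r_[s["orientation"][1:],s["orientation"][0]]).as_matrix().round(3).tolist())
i=cams.camera_info("top");im=cams.read_camera("top")
# base pose check on visible base + bay outline inside
rect("top",im,(112,205,210,270),.024)
E
```

```text
time_s: 54.2
position: [0.4369, 0.4004, 0.2639]
orientation: [-0.0, 0.693, 0.721, -0.001]
force: [0.1, 0.1, 0.2]
width: 0.0853
grip_force: 0.0
[0.6906, 0.343, 1.6545, -0.0, 1.1454, 0.65] [0.4369, 0.4004, 0.2639]
time_s: 54.7
position: [0.437, 0.4004, 0.2643]
orientation: [0.075, 0.689, 0.717, -0.072]
force: [0.1, -0.5, 0.3]
width: 0.0854
grip_force: 0.0
[0.7926, 0.434, 1.5324, -0.1556, 1.3225, 0.8023] [0.437, 0.4004, 0.2643] [[-0.039, 0.999, 0.007], [0.978, 0.04, -0.207], [-0.207, -0.001, -0.978]]
rect 0.4292 0.2238 size 277 154 heading 92.2
```

```bash
cat >> h.py <<'E'
def gow(x,y,z,ydeg,tilt=12):
    s=telemetry.get_state(); q=s["orientation"]; r=R.from_quat(np.r_[q[1:],q[0]]); a=np.radians(ydeg); c,sn=np.cos(a),np.sin(a)
    t=R.from_matrix(np.array([[-sn,c,0],[c,sn,0],[0,0,-1.]]))*R.from_euler("y",-tilt,degrees=True)
    print("from",s["position"].round(4),"shift",(r.inv().apply(np.array([x,y,z])-s["position"])/.025).round(2),"rot",(np.degrees((r.inv()*t).as_rotvec())/6).round(2))
E
python3 - <<'E'
from h import *
cams.read_camera("scene");find("scene",dict(bottle_blue=0)); 
for z in(.05,-.005,-.018,-.026): gow(.4365,.385,z,2.1)
E
```

```text
scene bottle_blue [([0.588, 0.384], 0.64)]
from [0.4374 0.4    0.265 ] shift [ 1.19 -0.06  8.54] rot [ 0.   -0.01  0.01]
from [0.4374 0.4    0.265 ] shift [ 1.65 -0.06 10.69] rot [ 0.   -0.01  0.01]
from [0.4374 0.4    0.265 ] shift [ 1.76 -0.06 11.2 ] rot [ 0.   -0.01  0.01]
from [0.4374 0.4    0.265 ] shift [ 1.82 -0.06 11.51] rot [ 0.   -0.01  0.01]
```

```bash
python3 -m crank '[{"x":0.4,"y":0,"z":2.5,"rx":0,"ry":0,"rz":0,"hand":1},{"x":0.8,"y":0,"z":5,"rx":0,"ry":0,"rz":0,"hand":1},{"x":1.2,"y":0,"z":7.5,"rx":0,"ry":0,"rz":0,"hand":1},{"x":1.5,"y":-0.06,"z":9.5,"rx":0,"ry":0,"rz":0,"hand":1},{"x":1.65,"y":-0.06,"z":10.7,"rx":0,"ry":0,"rz":0,"hand":1},{"x":1.76,"y":-0.06,"z":11.2,"rx":0,"ry":0,"rz":0,"hand":1},{"x":1.76,"y":-0.06,"z":11.2,"rx":0,"ry":0,"rz":0,"hand":1},{"x":1.76,"y":-0.06,"z":11.2,"rx":0,"ry":0,"rz":0,"hand":1}]'
python3 - <<'E'
from h import *
for z in(-.022,-.026): gow(.4365,.385,z,2.1)
E
```

```text
time_s: 55.85
position: [0.4371, 0.3862, -0.0169]
orientation: [0.075, 0.69, 0.716, -0.071]
force: [-0.2, 0.1, -0.5]
width: 0.0855
grip_force: 0.0
from [ 0.4371  0.3862 -0.0169] shift [-0.   -0.03  0.21] rot [ 0.02 -0.01  0.01]
from [ 0.4371  0.3862 -0.0169] shift [ 0.03 -0.03  0.37] rot [ 0.02 -0.01  0.01]
```

```bash
python3 -m crank '[{"x":0,"y":0,"z":0.2,"rx":0,"ry":0,"rz":0,"hand":1},{"x":0.03,"y":0,"z":0.37,"rx":0,"ry":0,"rz":0,"hand":1},{"x":0.03,"y":0,"z":0.37,"rx":0,"ry":0,"rz":0,"hand":1}]'
python3 - <<'E'
from h import *
for y in(.351,.335,.23,.13): gow(.4365,y,-.026,2.1)
E
```

```text
time_s: 56.22
position: [0.4362, 0.3841, -0.0277]
orientation: [0.075, 0.69, 0.716, -0.073]
force: [-0.2, -0.4, -0.3]
width: 0.0855
grip_force: 0.0
from [ 0.4362  0.3841 -0.0277] shift [-1.31 -0.04  0.21] rot [0.   0.   0.01]
from [ 0.4362  0.3841 -0.0277] shift [-1.93 -0.06  0.34] rot [0.   0.   0.01]
from [ 0.4362  0.3841 -0.0277] shift [-6.04 -0.22  1.22] rot [0.   0.   0.01]
from [ 0.4362  0.3841 -0.0277] shift [-9.95 -0.37  2.05] rot [0.   0.   0.01]
```

```bash
python3 -m crank '[{"x":-0.6,"y":0,"z":0.12,"rx":0,"ry":0,"rz":0,"hand":1},{"x":-1,"y":0,"z":0.2,"rx":0,"ry":0,"rz":0,"hand":1},{"x":-1.2,"y":0,"z":0.24,"rx":0,"ry":0,"rz":0,"hand":1},{"x":-1.35,"y":0,"z":0.27,"rx":0,"ry":0,"rz":0,"hand":1},{"x":-1.5,"y":0,"z":0.3,"rx":0,"ry":0,"rz":0,"hand":1},{"x":-1.65,"y":0,"z":0.33,"rx":0,"ry":0,"rz":0,"hand":1},{"x":-1.8,"y":0,"z":0.36,"rx":0,"ry":0,"rz":0,"hand":1},{"x":-1.93,"y":0,"z":0.39,"rx":0,"ry":0,"rz":0,"hand":1}]'
python3 - <<'E'
from h import *
im=cams.read_camera("top"); cv2.imwrite("pics/t14.png",im[:,:,::-1])
rect("top",im,(112,205,212,270),.024)
for y in(.25,.2): gow(.4365,y,-.026,1.2)
E
```

```text
time_s: 57.22
position: [0.4388, 0.3361, -0.0269]
orientation: [0.075, 0.69, 0.716, -0.071]
force: [0.1, 6.7, 0.0]
width: 0.0855
grip_force: 3.4
rect 0.4323 0.2209 size 298 164 heading 90.3
from [ 0.4387  0.3357 -0.0269] shift [-3.36 -0.22  0.67] rot [ 0.04 -0.01  0.16]
from [ 0.4387  0.3357 -0.0269] shift [-5.31 -0.29  1.08] rot [ 0.04 -0.01  0.16]
```

```bash
python3 -m crank '[{"x":-0.4,"y":-0.02,"z":0.08,"rx":0,"ry":0,"rz":0.03,"hand":1},{"x":-0.8,"y":-0.04,"z":0.16,"rx":0,"ry":0,"rz":0.06,"hand":1},{"x":-1.3,"y":-0.06,"z":0.27,"rx":0,"ry":0,"rz":0.09,"hand":1},{"x":-1.8,"y":-0.09,"z":0.37,"rx":0,"ry":0,"rz":0.12,"hand":1},{"x":-2.3,"y":-0.12,"z":0.48,"rx":0,"ry":0,"rz":0.15,"hand":1},{"x":-2.8,"y":-0.14,"z":0.58,"rx":0,"ry":0,"rz":0.18,"hand":1},{"x":-3.3,"y":-0.17,"z":0.68,"rx":0,"ry":0,"rz":0.21,"hand":1},{"x":-3.8,"y":-0.19,"z":0.79,"rx":0,"ry":0,"rz":0.24,"hand":1},{"x":-4.3,"y":-0.22,"z":0.89,"rx":0,"ry":0,"rz":0.27,"hand":1},{"x":-4.8,"y":-0.24,"z":1,"rx":0,"ry":0,"rz":0.3,"hand":1},{"x":-5.3,"y":-0.27,"z":1.1,"rx":0,"ry":0,"rz":0.33,"hand":1},{"x":-5.7,"y":-0.29,"z":1.18,"rx":0,"ry":0,"rz":0.36,"hand":1}]'
python3 - <<'E'
from h import *
im=cams.read_camera("top"); cv2.imwrite("pics/t15.png",im[:,:,::-1])
find("top",dict(base=0,cover=.168,cover_notch=.168))
hs=cv2.cvtColor(im,cv2.COLOR_RGB2HSV)
# -y end edge of the base: for world x rows scan y
for x in(.37,.38,.39,.47,.48,.49):
    ys=np.arange(.12,-.12,-.001); g=[hs[tuple(proj("top",[x,y,.024]).round().astype(int)[::-1])][1] for y in ys]
    k=[i for i in range(len(g)) if g[i]>90]; print(x, ys[k[0]].round(3) if k else None)
gow(.437,.19,-.026,0)
E
```

```text
time_s: 58.78
position: [0.4367, 0.1891, -0.0262]
orientation: [0.077, 0.703, 0.703, -0.071]
force: [0.4, 4.2, -3.7]
width: 0.0849
grip_force: 2.4
top base [([0.423, 0.05], 0.65)]
top cover [([0.418, 0.066], 0.73)]
top cover_notch [([0.42, 0.134], 0.63), ([0.715, -0.099], 0.52)]
0.37 -0.076
0.38 -0.076
0.39 -0.077
0.47 -0.086
0.48 -0.086
0.49 -0.086
from [ 0.4363  0.189  -0.0262] shift [ 0.04  0.03 -0.01] rot [ 0.07  0.   -0.01]
```

```bash
cat >> h.py <<'E'
def basepose(im,y0,ys=(.01,.015,.02,.025)):
    """y0: rough y of the -y end; returns centre and heading from the free end and its side edges"""
    hs=cv2.resize(cv2.cvtColor(im,cv2.COLOR_RGB2HSV)[:,:,1],None,fx=4,fy=4,interpolation=cv2.INTER_LINEAR)
    S=lambda x,y:int(hs[tuple((proj("top",[x,y,.024])*4+1.5).round().astype(int)[::-1])])
    def first(pts,th=95):
        for i,p in enumerate(pts):
            if S(*p)>th: return p
    E=np.array([first([(x,y) for y in np.arange(y0+.02,y0-.05,-.0005)]) for x in np.arange(.365,.48,.005)])
    k=np.polyfit(E[:,0],E[:,1],1); k=np.polyfit(*E[np.abs(np.polyval(k,E[:,0])-E[:,1])<.004].T,1); h=np.pi/2+np.arctan(k[0])
    L=np.array([first([(x,y0+d) for x in np.arange(.40,.30,-.0005)]) for d in ys]).mean(0); U=np.array([first([(x,y0+d) for x in np.arange(.45,.55,.0005)]) for d in ys]).mean(0)
    m=(L[0]+U[0])/2; e=np.array([m,np.polyval(k,m)]); d=L[1]-e[1]; e=e-np.array([np.cos(h),0])*d
    print("end",e.round(4),"width",(U[0]-L[0]).round(4),"heading",np.degrees(h).round(1),"centre",(e+.13*np.array([np.cos(h),np.sin(h)])).round(4))
E
python3 - <<'E'
from h import *
im=cv2.imread("pics/t15.png")[:,:,::-1].copy(); basepose(im,-.081)
im=cv2.imread("pics/t10.png")[:,:,::-1].copy(); basepose(im,.088)
E
```

```text
Traceback (most recent call last):
  File "h.py", line 70, in basepose
    L=np.array([first([(x,y0+d) for x in np.arange(.40,.30,-.0005)]) for d in ys]).mean(0); U=np.array([first([(x,y0+d) for x in np.arange(.45,.55,.0005)]) for d in ys]).mean(0)
                ~~~~~^^^^^^^^^^^^^^^^^^^^^^^^^^^^^^^^^^^^^^^^^^^^^^^
  File "h.py", line 67, in first
    if S(*p)>th: return p
       ~^^^^
  File "h.py", line 64, in <lambda>
    S=lambda x,y:int(hs[tuple((proj("top",[x,y,.024])*4+1.5).round().astype(int)[::-1])])
                               ~~~~^^^^^^^^^^^^^^^^^^
  File "h.py", line 14, in proj
    i=info or cams.camera_info(cam); f=192/np.tan(np.radians(i["fovy"])/2)
              ~~~~~~~~~~~~~~~~^^^^^
ValueError: time passes only in moves, steps and waits
```

```bash
python3 - <<'E'
s=open('h.py').read()
s=s.replace('def basepose(im,','TOP=cams.camera_info("top")\ndef basepose(im,').replace('proj("top",[x,y,.024])*4','proj("top",[x,y,.024],TOP)*4')
s=s.replace('hs=cv2.resize(cv2.cvtColor(im,cv2.COLOR_RGB2HSV)[:,:,1],','H=cv2.cvtColor(im,cv2.COLOR_RGB2HSV);hs=np.where(H[:,:,2]>222,200,H[:,:,1]).astype(np.uint8);hs=cv2.resize(hs,')
open('h.py','w').write(s)
E
python3 - <<'E'
from h import *
for n,y in(("t15",-.075),("t10",.088)):
    im=cv2.imread(f"pics/{n}.png")[:,:,::-1].copy(); H=cv2.cvtColor(im,cv2.COLOR_RGB2HSV)
    if n=="t15":
        for x in(.37,.4,.43,.46,.49): print(x,[tuple(int(v) for v in H[tuple(proj("top",[x,yy,.024],TOP).round().astype(int)[::-1])][1:]) for yy in np.arange(-.05,-.1,-.004)])
    basepose(im,y)
E
```

```text
0.37 [(7, 155), (5, 186), (5, 216), (5, 216), (5, 217), (30, 198), (85, 173), (131, 161), (139, 160), (139, 160), (140, 160), (139, 160), (141, 159)]
0.4 [(5, 152), (5, 186), (4, 216), (4, 216), (4, 217), (9, 232), (29, 220), (82, 177), (132, 155), (138, 153), (138, 153), (138, 153), (138, 153)]
0.43 [(10, 159), (8, 187), (6, 216), (5, 216), (5, 216), (6, 221), (2, 240), (10, 223), (75, 181), (138, 163), (139, 163), (139, 163), (141, 163)]
0.46 [(6, 158), (7, 186), (5, 215), (5, 215), (6, 215), (6, 218), (1, 243), (1, 239), (27, 218), (138, 168), (141, 168), (141, 168), (141, 168)]
0.49 [(6, 214), (5, 214), (5, 214), (5, 214), (6, 215), (3, 222), (2, 245), (1, 245), (1, 239), (102, 183), (141, 172), (144, 173), (144, 173)]
end [ 0.4249 -0.0716] width 0.152 heading 92.7 centre [0.4188 0.0583]
end [0.4347 0.0844] width 0.155 heading 92.2 centre [0.4296 0.2143]
```

```bash
python3 - <<'E'
from h import *
gow(.438,.046,-.026,-2)
E
python3 -m crank '[{"x":-0.4,"y":0,"z":0.08,"rx":0.01,"ry":0,"rz":0.03,"hand":1},{"x":-0.8,"y":0.01,"z":0.17,"rx":0.02,"ry":0,"rz":0.06,"hand":1},{"x":-1.3,"y":0.01,"z":0.27,"rx":0.03,"ry":0,"rz":0.09,"hand":1},{"x":-1.8,"y":0.02,"z":0.38,"rx":0.04,"ry":0,"rz":0.12,"hand":1},{"x":-2.3,"y":0.02,"z":0.48,"rx":0.05,"ry":0,"rz":0.15,"hand":1},{"x":-2.8,"y":0.03,"z":0.59,"rx":0.06,"ry":0,"rz":0.18,"hand":1},{"x":-3.3,"y":0.03,"z":0.69,"rx":0.08,"ry":0,"rz":0.21,"hand":1},{"x":-3.8,"y":0.04,"z":0.8,"rx":0.09,"ry":0,"rz":0.24,"hand":1},{"x":-4.3,"y":0.04,"z":0.9,"rx":0.1,"ry":0,"rz":0.27,"hand":1},{"x":-4.8,"y":0.05,"z":1.01,"rx":0.11,"ry":0,"rz":0.3,"hand":1},{"x":-5.2,"y":0.05,"z":1.09,"rx":0.12,"ry":0,"rz":0.33,"hand":1},{"x":-5.6,"y":0.06,"z":1.18,"rx":0.13,"ry":0,"rz":0.35,"hand":1}]'
python3 - <<'E'
from h import *
im=cams.read_camera("top"); cv2.imwrite("pics/t16.png",im[:,:,::-1])
basepose(im,-.214); find("top",dict(base=0))
gow(.4385,-.08,-.026,-3.5)
E
```

```text
from [ 0.4363  0.189  -0.0262] shift [-5.6   0.06  1.18] rot [0.14 0.   0.32]
time_s: 60.48
position: [0.4386, 0.0465, -0.026]
orientation: [0.073, 0.716, 0.69, -0.074]
force: [-0.1, 6.5, -0.5]
width: 0.085
grip_force: 3.6
end [ 0.4141 -0.2161] width 0.1554 heading 87.7 centre [ 0.4194 -0.0862]
top base [([0.415, -0.091], 0.92)]
from [ 0.4381  0.0458 -0.026 ] shift [-4.92  0.21  1.05] rot [ 0.06 -0.    0.21]
```

```bash
python3 -m crank '[{"x":-0.4,"y":0.02,"z":0.08,"rx":0,"ry":0,"rz":0.02,"hand":1},{"x":-0.8,"y":0.03,"z":0.17,"rx":0.01,"ry":0,"rz":0.04,"hand":1},{"x":-1.3,"y":0.05,"z":0.27,"rx":0.02,"ry":0,"rz":0.06,"hand":1},{"x":-1.8,"y":0.07,"z":0.38,"rx":0.02,"ry":0,"rz":0.09,"hand":1},{"x":-2.3,"y":0.09,"z":0.49,"rx":0.03,"ry":0,"rz":0.11,"hand":1},{"x":-2.8,"y":0.12,"z":0.6,"rx":0.03,"ry":0,"rz":0.14,"hand":1},{"x":-3.3,"y":0.14,"z":0.7,"rx":0.04,"ry":0,"rz":0.16,"hand":1},{"x":-3.8,"y":0.16,"z":0.81,"rx":0.05,"ry":0,"rz":0.18,"hand":1},{"x":-4.3,"y":0.18,"z":0.92,"rx":0.05,"ry":0,"rz":0.21,"hand":1},{"x":-4.8,"y":0.2,"z":1.02,"rx":0.06,"ry":0,"rz":0.23,"hand":1},{"x":-5.2,"y":0.22,"z":1.11,"rx":0.07,"ry":0,"rz":0.25,"hand":1},{"x":-5.5,"y":0.23,"z":1.17,"rx":0.07,"ry":0,"rz":0.26,"hand":1}]'
python3 - <<'E'
from h import *
im=cams.read_camera("top"); cv2.imwrite("pics/t17.png",im[:,:,::-1])
basepose(im,-.355); find("top",dict(base=0))
gow(.4395,-.098,-.026,-4)
E
```

```text
time_s: 62.08
position: [0.4389, -0.0942, -0.026]
orientation: [0.072, 0.726, 0.68, -0.076]
force: [0.4, 7.8, 0.4]
width: 0.0855
grip_force: 4.1
end [ 0.4081 -0.3561] width 0.1558 heading 86.1 centre [ 0.417  -0.2264]
top base [([0.418, -0.217], 0.75)]
from [ 0.4386 -0.0946 -0.026 ] shift [-0.13  0.04  0.03] rot [ 0.01 -0.    0.03]
```

```bash
python3 -m crank '[{"x":0.5,"y":0,"z":-0.1,"rx":0,"ry":0,"rz":0,"hand":1},{"x":1.5,"y":0,"z":-0.4,"rx":0,"ry":0,"rz":0,"hand":1},{"x":2.5,"y":0,"z":-1.5,"rx":0,"ry":0,"rz":0,"hand":1},{"x":3,"y":0,"z":-4,"rx":0,"ry":0,"rz":0,"hand":1},{"x":5,"y":0,"z":-6.5,"rx":0,"ry":0,"rz":0,"hand":1},{"x":7,"y":0,"z":-9,"rx":0,"ry":0,"rz":0,"hand":1},{"x":9,"y":0,"z":-11,"rx":0,"ry":0,"rz":0,"hand":1},{"x":11,"y":0,"z":-11,"rx":0,"ry":0,"rz":0,"hand":1},{"x":11,"y":0,"z":-11,"rx":0,"ry":0,"rz":0,"hand":1}]'
python3 - <<'E'
from h import *
im=cams.read_camera("top"); H=cv2.cvtColor(im,cv2.COLOR_RGB2HSV).astype(int)
basepose(im,-.355)
find("top",dict(base=0,cover=.168,tub_1=0,bottle_blue=0,jar_wide=0,tape_roll=0,can_low=0))
# scan outward from base centre along base axes: print class string per 4 mm: B base/grey, T tape, w wood
h=np.radians(86.1);u=np.array([np.cos(h),np.sin(h)]);v=np.array([u[1],-u[0]]);c=np.array([.417,-.2264])
def cl(p):
    a=H[tuple(proj("top",np.r_[p,0],TOP).round().astype(int)[::-1])]; return "w" if a[1]>70 else ("T" if a[2]>228 else "B")
for nm,f in (("+u",lambda s,o:c+u*s+v*o),("-u",lambda s,o:c-u*s+v*o)):
    for o in(-.06,.06): print(nm,o,"".join(cl(f(s,o)) for s in np.arange(.1,.19,.003)))
for nm,f in (("+v",lambda s,o:c+v*s+u*o),("-v",lambda s,o:c-v*s+u*o)):
    for o in(-.115,-.1,.1,.115): print(nm,o,"".join(cl(f(s,o)) for s in np.arange(.05,.13,.003)))
E
```

```text
time_s: 63.3
position: [0.4595, 0.2353, 0.1867]
orientation: [0.072, 0.725, 0.681, -0.075]
force: [-0.3, 0.0, -0.2]
width: 0.0855
grip_force: 0.0
end [ 0.4081 -0.357 ] width 0.1559 heading 86.0 centre [ 0.4171 -0.2273]
top base [([0.416, -0.226], 0.61)]
top cover [([0.421, -0.228], 0.8), ([0.426, -0.149], 0.27)]
top tub_1 [([0.52, -0.546], 0.78), ([0.405, -0.471], 0.6), ([0.416, -0.154], 0.56)]
top bottle_blue [([0.573, 0.417], 0.61), ([0.746, -0.114], 0.35)]
top jar_wide [([0.578, -0.432], 0.72), ([0.422, -0.155], 0.65)]
top tape_roll [([0.749, -0.113], 0.77), ([0.425, -0.154], 0.52)]
top can_low [([0.74, 0.111], 0.88)]
+u -0.06 BBBBBBBBBBBBwwwwBTTTTTTTBBwwww
+u 0.06 BBBBBBBBBBBBwwwBTTTTTTTBwwwwww
-u -0.06 BBBBBBBBBBBBwwwwBTTTTTTTBwwwww
-u 0.06 BBBBBBBBBBBwwwwwwBTTTTTTBBwwww
+v -0.115 BBBBBBBBBwwwwwwBTTTTTTBwwww
+v -0.1 BBBBBBBBBBwwwwBTTTTTTTBwwww
+v 0.1 BBBBBBBBBBwwwwwwBTTTTTTTBww
+v 0.115 BBBBBBBBBBwwwwwwBTTTTTTTBww
-v -0.115 BBBBBBBBBBwwwwwBTTTTTTBwwww
-v -0.1 BBBBBBBBBBwwwwBTTTTTTTTBwww
-v 0.1 BBBBBBBBBBwwwBTTTTTTTBwwwww
-v 0.115 BBBBBBBBBBBwwBTTTTTTTBwwwww
```

```bash
python3 - <<'E'
from h import *
im=cams.read_camera("scene")
find("scene",dict(cover=.168,cover_notch=.168,base=0)); find("scene",dict(tub_1=.033,tape_roll=.02),"search_frame")
t=cams.read_camera("top");g=cv2.cvtColor(t,cv2.COLOR_RGB2GRAY)
h=np.radians(86);u=np.array([np.cos(h),np.sin(h)]);v=np.array([u[1],-u[0]]);c=np.array([.4171,-.2273])
for o in(-.04,-.025,0,.025,.04):  # cover top plane z=.186, along x
    print(o,[int(g[tuple(proj("top",np.r_[c+u*s+v*o,.186],TOP).round().astype(int)[::-1])]) for s in np.arange(-.1,.101,.008)])
s=proj("top",[.42,-.154,0],TOP).round().astype(int); print(s,t[s[1]-6:s[1]+7:3,s[0]-6:s[0]+7:3].tolist())
E
```

```text
scene cover [([0.418, -0.225], 0.88), ([0.422, -0.149], 0.47)]
scene cover_notch [([0.428, -0.135], 0.91), ([0.469, -0.202], 0.48)]
scene base [([0.409, -0.224], 0.68)]
scene tub_1 [([0.527, -0.54], 0.92), ([0.42, -0.483], 0.7), ([0.431, -0.256], 0.55), ([0.373, -0.104], 0.41)]
scene tape_roll [([0.746, -0.13], 0.79)]
-0.04 [130, 186, 220, 186, 193, 198, 198, 198, 198, 197, 197, 198, 197, 197, 196, 196, 195, 196, 195, 195, 194, 194, 194, 193, 194, 206]
-0.025 [129, 189, 220, 219, 220, 220, 220, 220, 219, 220, 220, 219, 219, 219, 219, 219, 219, 219, 218, 200, 206, 196, 212, 212, 212, 112]
0 [122, 196, 219, 219, 219, 219, 219, 220, 219, 218, 219, 218, 218, 217, 217, 217, 217, 185, 142, 200, 212, 173, 190, 212, 200, 106]
0.025 [119, 181, 218, 219, 219, 219, 219, 219, 219, 219, 218, 218, 218, 218, 218, 218, 217, 218, 217, 214, 202, 209, 215, 211, 211, 97]
0.04 [121, 184, 217, 179, 215, 217, 217, 216, 211, 160, 131, 130, 131, 131, 131, 131, 131, 131, 131, 130, 130, 131, 131, 131, 131, 131]
[279 238] [[[101, 100, 98], [185, 185, 181], [215, 215, 211], [186, 186, 181], [182, 182, 177]], [[98, 97, 96], [196, 196, 192], [212, 212, 206], [182, 182, 177], [183, 183, 179]], [[94, 92, 91], [200, 200, 196], [212, 213, 208], [191, 191, 186], [171, 170, 166]], [[93, 92, 90], [211, 211, 206], [212, 212, 206], [199, 198, 194], [172, 171, 167]], [[97, 96, 94], [212, 212, 207], [211, 211, 206], [200, 200, 195], [170, 169, 165]]]
```

```bash
python3 -c "
from cell import ticket
print(ticket.close_job())"
```

```text
the job is handed in; nothing more can be done
None
```

The job is handed in: both carriers are stacked on the base with all four white tubs upright in their pockets and the cover seated on top. The base lies fully inside the white tape outline, and nothing else on the bench was touched.

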